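# Change over the battery packs on the workshop charger

### The job

The pack on the charger is charged: squeeze its two side catches, slide it off and set it down gently, foot down, in the middle of the plywood tray. Then slide the flat pack from the bench onto the charger until it is fully home and both catches have clicked, pushing no harder than that takes, and leave the other things on the bench where they are.

Things in the scene. Friction and masses are not known exactly. Their poses are not given: they have to be found in the camera images.
- pack_charged: charged slide-on battery pack, black plastic, about 0.36 kg, latched on the charger at the start. Origin: centre of its foot's underside; z up, +x = the end that goes in first. Foot plate x -40 to +46, 42 wide, 6 thick; neck 30 wide up to z 14; body x -48 to +48, 54 wide, z 14 to 54. Its flat sides are plain from x -5 to +48; the two catch pads stand out of them near the other end
- pack_flat: flat battery pack, the same model in every way (origin, axes, sizes as the charged one), standing foot down on the bench; the one that is not on the charger
- pack_charged_left (a joint): spring catch on the charged pack's +y side: 0 (sprung out) to 0.006 m (pad pressed in, flush with the side). Its tooth sticks 5.5 mm out of the foot's side (x -14 to +2, sloped in front, square behind) and locks in a notch of the charger's channel; pressing the pad draws it in by as much. 2 N to start, 6 N fully in; free of the notch from 4 to 5.5 mm. Both must be pressed to slide the pack off
- pack_charged_right (a joint): the same catch on the charged pack's -y side
- pack_flat_left (a joint): spring catch on the flat pack's +y side, as on the charged pack; sprung out = 0
- pack_flat_right (a joint): spring catch on the flat pack's -y side, as on the charged pack
- pack_charged_left_pad (a point): middle of the outer face of the charged pack's +y catch pad: grey, ribbed, 22 long (pack x -38 to -16) and 18 high (pack z 26 to 44), standing 6 mm out of the side; 66 mm across both pads, 54 when pressed flush
- pack_charged_right_pad (a point): the same point of the -y catch pad of the charged pack
- charger_seat (a point): point on the charger's deck, 36 mm above the bench, where a pack's origin lies when hard against the stop; +x = the way a pack is slid on (pack and charger axes then agree). Charger: grey plastic box fixed to the bench, 84 wide, x -102 to +98 of this point. A latched pack rests with its origin at x about -2, between notch and stop. Never over 80 N between pack and charger in all
- charger_mouth (a point): on the deck between the lip ends, 32 mm before the seat. Two black rails form a channel from here to the stop: 45 mm between walls, lips 33 mm apart, their undersides 7.5 and tops 12.5 mm over the deck. Side wings (19 mm) and raised lip ends (8 mm) flare the mouth. Pack teeth ride up the rail ends when the pack's origin is 34 mm before the seat (4 to 10 N push) and snap out into the notches 2 mm before it
- charger_entry (a point): on the bare deck in front of the channel, 90 mm before the seat: with its origin here a pack can be lowered on to, or lifted off, the deck clear of the lips. Between here and the seat it can only slide
- tray: shallow plywood tray fixed to the bench, 190 (x) by 160 (y), floor 8 thick, lips 9 thick standing 10 above the floor. Origin: centre of its underside; z up
- nail_box: cardboard box of brads, 90 x 140 x 42, bystander, origin at the centre of its underside
- hammer: hammer lying on the bench, about 300 long, bystander
- water_bottle: clear bottle with a cap, 72 wide, 210 high, bystander, origin at the centre of its underside
- offcuts: two stacked pine offcuts, 60 x 150 x 36, bystander, origin at the centre of its underside
- charger_head: the charger's hump, 50 deep, 80 wide, 42 above the deck. Origin on its front face, 48 mm beyond the seat and 28 above the deck. That face is the hard stop for the pack's body; out of it stands 6 mm a sprung contact block: 5 N at first touch, 13 N pushed flush at the stop. It pushes an unlatched pack back out and holds a latched one against its teeth. It must never be pressed with over 28 N
Not all that is in view belongs to the job. What is shaped like the pack_charged but red is not meant.

How it is judged (in metres and radians):
On the way, in this order (a step that is already met when the one before it is completed fails the run):
1. the charged pack is slid off the charger (x of pack_charged in the frame of charger_seat below -0.078 m), for 0.1 s.
2. the charged pack stands in the tray, let go (z of pack_charged in the frame of tray below 0.011 m and angle between pack_charged's own z axis and vertical below 0.08 rad and horizontal distance between pack_charged and tray below 0.06 m and contact force between pack_charged and the fingers below 0.1 N), for 0.2 s.
At the end, for the whole second after the job is handed in: The charged pack stands upright (within 5 degrees) at rest on the tray's floor, within 60 mm of the tray's centre; the flat pack is on the charger within 3.5 mm of the stop and 5 mm of the seat point, straight and level, with both catches sprung out (less than 2 mm pressed) and at rest (z of pack_charged in the frame of tray between 0.005 and 0.011 m and angle between pack_charged's own z axis and vertical below 0.08 rad and horizontal distance between pack_charged and tray below 0.06 m and linear speed of each of pack_charged, pack_flat below 0.02 m/s and x of pack_flat in the frame of charger_seat between -0.0035 and 0.002 m and distance between pack_flat and charger_seat below 0.005 m and angle between the x axis of pack_flat and the x axis of charger_seat, either way round below 0.08 rad and angle between pack_flat's own z axis and vertical below 0.06 rad and value of joint each of pack_flat_left, pack_flat_right below 0.002 m); the robot touches nothing.
It fails at once if a pack is rammed against the charger's stop and contact block (more than 28 N) (contact force between any of pack_flat, pack_charged and charger_head above 28 N).
It fails at once if a pack and the charger are forced or banged together (more than 80 N between them) (contact force between any of pack_charged, pack_flat and charger above 80 N).
It fails at once if the charged pack is dropped or banged into the tray (faster than 0.3 m/s within 27 mm of its floor, or more than 80 N) (contact force between pack_charged and tray above 80 N or (z of pack_charged in the frame of tray below 0.035 m and linear speed of pack_charged above 0.3 m/s and horizontal distance between pack_charged and tray below 0.09 m)).
It fails at once if a bystander is moved by more than 20 mm (distance of any of nail_box, hammer, water_bottle, offcuts from where it was at the start of the episode above 0.02 m).
It also fails if it takes over 66 s, if anything falls off the work surface, if the arm or the gripper's body presses on something with over 40 N, if the wrist force passes 120 N, or if a joint passes its speed limit or range.

### The arm

A 7-joint arm with a two-finger parallel gripper is mounted at the origin on the work surface. World frame = base frame: x ahead of the robot, y to its left, z up, the work surface at z = 0. Lengths are in mm, angles in rad, forces in N, time in s.
With the tool pointing down it reaches from about 400 to 875 mm from the base axis. Payload 4.4 kg.
Tool frame: the origin (TCP) lies midway between the tips of the shut fingers; the grasp point (between the pads) lies 19 mm behind it; x points along the fingers, z is the direction in which the jaws open and shut, and the axes are right-handed (so a half turn about x gives the same grasp; the last joint's range is limited). The gripper opens to 85 mm and grips with 20 to 120 N. Pads are 22 mm wide; open, the fingers measure 114 mm over their backs; the gripper's body (76 mm by 85 mm) begins 54 mm behind the grasp point. The pads swing forward as they close: fully open they stand 13 mm farther back than shut.
Start: joints at [-0.066, 0.628, 0.038, 1.517, -0.027, 0.996, -0.02], TCP at [650.014, 0.027, 231.313] pointing down, gripper open.
Joint ranges: [-3.06, 3.06], [-0.37, 2.12], [-1.25, 1.32], [0.18, 2.47], [-1.1, 4.24], [0.23, 1.98], [-2.94, 2.94]. Speed limits (rad/s): [2.57, 2.57, 3.14, 3.14, 3.14, 3.14, 3.14].

### API

Orientations are given as [roll, pitch, yaw] about the fixed x, y, z axes, in that order (R = Rz(yaw) Ry(pitch) Rx(roll)).
In Python, from cell import ctrl gives the robot as it stands. The module is installed in compiled form; this text tells all that it offers.
- The arm moves only by the tool servo_tool, never from a script. Its argument "rows" is a list of rows, each an object of numbers: "dx", "dy", "dz": the shift along the tool's x, y, z in units of 750 mm (1.0 is 750 mm); "wx", "wy", "wz": the turn, a rotation vector about the tool's x, y, z in units of 6 degrees (1.0 is 6 degrees); "fingers": the closure, from 0 (fully open) to 1 (shut). In form: [{"dx": .., "dy": .., "dz": .., "wx": .., "wy": .., "wz": .., "fingers": ..}, ...]. A call has 1 to 5 rows; each row shifts and turns the commanded pose from where the row before left it, along the tool's axes as they then stand; what a row does not reach is not made up. A row lasts 1/8 s, in which the tool goes at most 62.5 mm and 10.7 degrees, less where a joint would pass 70% of its speed; a pose out of reach is approached as far as the arm can. A call with a number of a shift or a turn outside -1 to 1 is refused whole. A call with a gripper value outside its range is refused whole. The fingers move at their own pace and stop on an object; the grip force is fixed at half the most. Time passes only in rows, so rows that do not move let the fingers close. It gives the time, the measured TCP pose, the force and the opening at its end, in the units of the state.
- ctrl.read_state(): the state, without advancing time (a new reading comes with each control period).
- ctrl.get_image(name): name is "scene" or "side" or "wrist"; returns the picture (400x640x3 uint8, red, green, blue); there is no depth.
- ctrl.camera_info(name): a dict with "fovy" (degrees; the focal length in pixels is half the picture's height over the tangent of half this angle, whatever the lens; pixels are square), "cx", "cy" (the principal point, pixels), "R" (3x3) and "t" (3): a world point X has camera coordinates R X + t. Camera axes: x right, y down, z forward; pixel columns grow to the right and rows downward; lengths in mm; the calibration is good to about 2 mm. A picture is of the moment at which its call begins: read the wrist's pose just before it. camera_info takes no time and is no camera call; for the wrist camera it gives the pose at the moment of the call.
- ctrl.finish_job(): hands the job in, once; it reports no verdict.
Trained networks look in the newest picture that a camera, given by its name, has taken for a name from the list of things; names that differ only in an ending like _2 or _b are one class to them, and where a whole thing is asked for, a point or a joint stands for the part that bears it (a point fixed in the world has none). Each returns a list of dicts, best first, with "conf" (0 to 1); they miss things now and then, are a little off and sometimes report something else, mostly with a low value. They report only what shows in the picture. A call takes as long as a camera call. They do not tell look-alikes from the thing itself.
- ctrl.search_frame(label, camera): "extent" ([centre column, centre row, width, height] in pixels, round what is visible of it).
- ctrl.silhouettes(label, camera): "region" (400x640 bool, what is visible of it) and "extent" ([centre column, centre row, width, height] in pixels, round what is visible of it).
- ctrl.mark_of(label, camera): "point" ([column, row] in pixels: a listed point, or the origin of a listed thing).
The state is a dict: "clock": time; "qpos": joint angles; "qd": joint speeds; "tau": joint torques, N m; "eef_pos": TCP position; "tool_rot": TCP orientation; "force": force on the tool from outside, world axes, zero at the start; "torque": the same for the moment, N m; "width": finger opening in mm.
Only numpy, scipy, OpenCV 4.12 (cv2) and the standard library are available. Lean on these libraries where they do the work, as an engineer would, in place of code of your own. Each camera call takes 0.05 s, during which the arm holds its last target.

## Working session

There is one attempt and no reset: what is moved stays moved. The work goes in short steps, Python scripts to look and compute and a tool call to move; the robot and the scene stay as the last step left them, time stands still between calls to the robot, and variables do not carry over. Pictures are saved under pics/ and viewed, and the job is handed in when it is done.

Besides the shell and the picture viewer there is one more tool, called after "Emit:" as name([rows], argument=value, ...), one row to a line, values as JSON. servo_tool: Moves the arm, as the interface text tells. Its arguments: {"type":"object","properties":{"rows":{"type":"array"}},"required":["rows"]}

```bash
mkdir -p pics
cat > h.py <<'E'
from cell import ctrl
import numpy as np, cv2
def save(cam,fn,img=None):
    im=ctrl.get_image(cam) if img is None else img
    cv2.imwrite('pics/'+fn,im[:,:,::-1]); return im
def cam(name):
    c=ctrl.camera_info(name); f=200/np.tan(np.radians(c['fovy'])/2)
    return f,c['cx'],c['cy'],np.array(c['R']),np.array(c['t'])
def ray(name,u,v,z):
    f,cx,cy,R,t=cam(name); o=-R.T@t; d=R.T@np.array([(u-cx)/f,(v-cy)/f,1]); return o+d*(z-o[2])/d[2]
def proj(name,X):
    f,cx,cy,R,t=cam(name); p=R@np.array(X,float)+t; return np.array([cx+f*p[0]/p[2],cy+f*p[1]/p[2]])
def tri(obs):
    A=[];b=[]
    for n,u,v in obs:
        f,cx,cy,R,t=cam(n)
        x=(u-cx)/f;y=(v-cy)/f
        A+= [R[0]-x*R[2],R[1]-y*R[2]]; b+=[x*t[2]-t[0],y*t[2]-t[1]]
    A=np.array(A);b=np.array(b);X=np.linalg.lstsq(A,b,rcond=None)[0]; return X,A@X-b
E
python3 - <<'E'
from h import *
for c in ['scene','side','wrist']:
    save(c,c+'0.png'); i=ctrl.camera_info(c); print(c,i['fovy'],i['cx'],i['cy'],np.round(-np.array(i['R']).T@np.array(i['t'])), np.round(i['R'],3).tolist())
    for l in ['pack_charged','pack_flat','tray','pack_charged_left_pad','pack_charged_right_pad','charger_seat','charger_mouth','charger_entry','charger_head']:
        print(l,[(np.round(d['point']).tolist(),round(d['conf'],2)) for d in ctrl.mark_of(l,c)][:4])
print(ctrl.read_state())
E
```

```text
scene 44.143281052005285 329.4945539147928 197.49844316417128 [1577.  136. 1164.] [[-0.164, 0.986, -0.002], [0.705, 0.116, -0.7], [-0.69, -0.116, -0.715]]
pack_charged [([444.0, 169.0], 0.93), ([350.0, 228.0], 0.75), ([338.0, 183.0], 0.69), ([394.0, 195.0], 0.64)]
pack_flat [([439.0, 217.0], 0.7)]
tray [([218.0, 241.0], 0.29)]
pack_charged_left_pad [([350.0, 226.0], 0.67), ([365.0, 221.0], 0.48)]
pack_charged_right_pad [([348.0, 226.0], 0.65), ([431.0, 164.0], 0.57)]
charger_seat [([350.0, 236.0], 0.81), ([266.0, 268.0], 0.52)]
charger_mouth [([362.0, 214.0], 0.73), ([350.0, 228.0], 0.55)]
charger_entry [([364.0, 212.0], 0.84), ([422.0, 287.0], 0.54)]
charger_head [([348.0, 240.0], 0.95)]
side 47.97120415713869 322.2229858588302 200.80735664933528 [ 366. 1009.  748.] [[-0.984, -0.18, 0.011], [-0.109, 0.541, -0.834], [0.144, -0.822, -0.552]]
pack_charged [([293.0, 215.0], 0.71), ([366.0, 262.0], 0.71), ([378.0, 218.0], 0.7), ([431.0, 323.0], 0.59)]
pack_flat [([324.0, 301.0], 0.77), ([362.0, 175.0], 0.61)]
tray [([367.0, 177.0], 0.91), ([293.0, 214.0], 0.47)]
pack_charged_left_pad [([
[... 866 characters left out ...]
([341.0, 159.0], 0.75), ([298.0, 142.0], 0.41)]
{'clock': 1.5, 'qpos': array([-0.06578336,  0.62838215,  0.03848086,  1.51743478, -0.02702747,
        0.99629002, -0.02002976]), 'qd': array([-0.00067781, -0.00182208,  0.00026942, -0.00053531, -0.00079731,
        0.00119658,  0.00030987]), 'tau': array([-1.33464913e-03, -5.63260317e+01,  1.22500543e+00, -1.93776602e+01,
        1.08483594e-02,  1.71249332e-03, -1.77034298e-05]), 'eef_pos': array([6.49999247e+02, 3.48880293e-02, 2.31313486e+02]), 'tool_rot': array([1.54231682, 1.57072531, 1.54224517]), 'force': array([ 0.3276629 , -0.82509808, -0.03768159]), 'torque': array([-0.027829  ,  0.00859259, -0.06697274]), 'width': 85.33320766253085}
```

View pics/scene0.png

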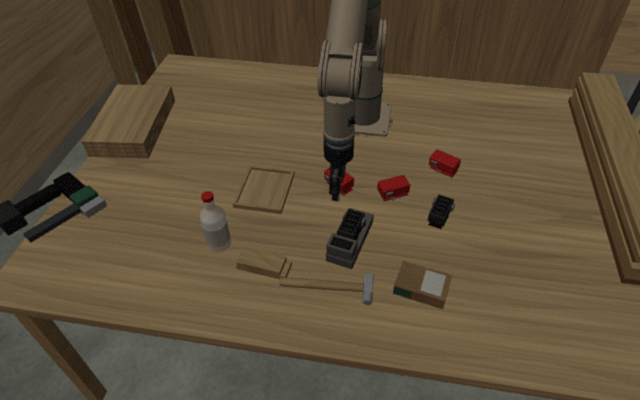

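View pics/side0.png

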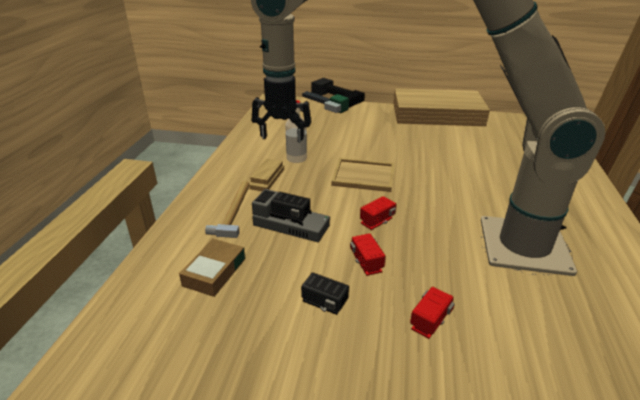

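View pics/wrist0.png

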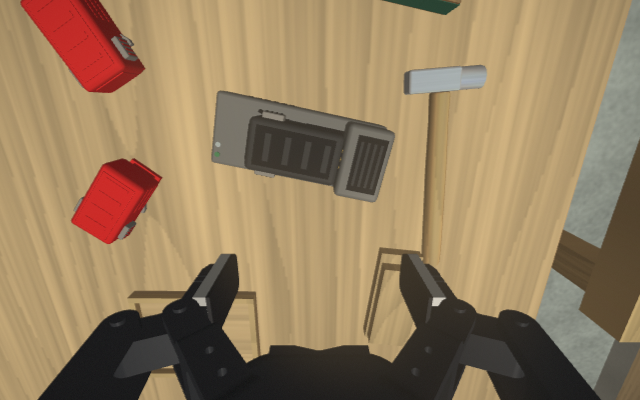

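Run:
```python
import cv2
a=cv2.imread('pics/wrist0.png')[80:215,200:410]; cv2.imwrite('pics/w0c.png',cv2.resize(a,None,fx=3.8,fy=3.8,interpolation=cv2.INTER_CUBIC))
a=cv2.imread('pics/side0.png')[180:340,230:390]
b=cv2.imread('pics/scene0.png')[160:270,310:470]
b=cv2.resize(b,(400,275),interpolation=cv2.INTER_CUBIC);a=cv2.resize(a,(400,400),interpolation=cv2.INTER_CUBIC)
import numpy as np
o=np.zeros((400,800,3),np.uint8);o[:,:400]=a;o[:275,400:]=b
cv2.imwrite('pics/c0.png',o)
```

```text
(no output)
```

View pics/w0c.png

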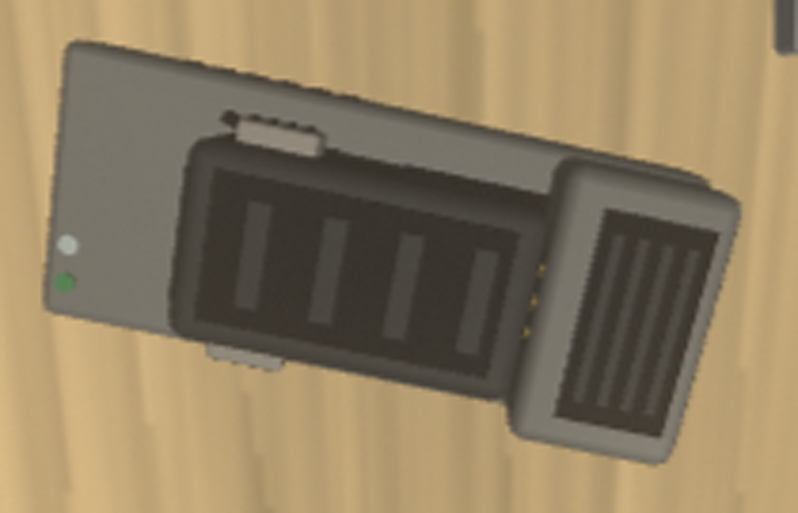

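View pics/c0.png

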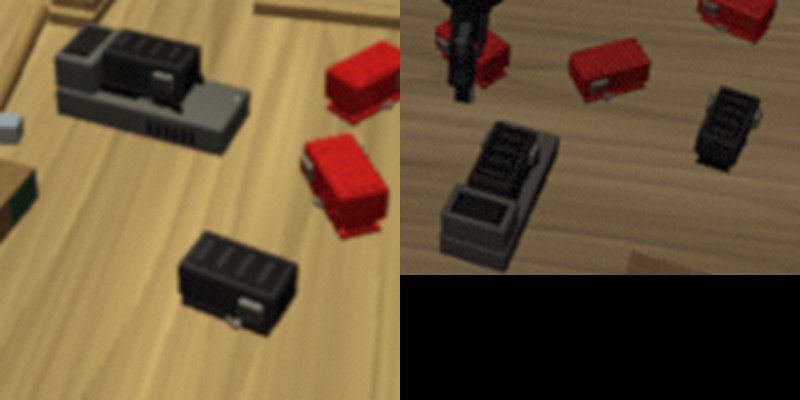

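```bash
cat >> h.py <<'E'
from scipy.optimize import least_squares
def fit(cam_,pts,x0):
    # pts list of ((X,Y,Zworld),(u,v)); solve x,y,yaw
    c=cam(cam_) if isinstance(cam_,str) else cam_
    f,cx,cy,R,t=c
    def fun(p):
        r=[]
        for (X,Y,Z),(u,v) in pts:
            w=np.array([p[0]+X*np.cos(p[2])-Y*np.sin(p[2]),p[1]+X*np.sin(p[2])+Y*np.cos(p[2]),Z])
            q=R@w+t; r+=[cx+f*q[0]/q[2]-u,cy+f*q[1]/q[2]-v]
        return np.array(r)
    s=least_squares(fun,x0,loss='soft_l1'); return s.x,fun(s.x).reshape(-1,2)
E
python3 - <<'E'
from h import *
c=lambda a,b:(200+a/3.8,80+b/3.8)
P=[((-102,42,36),c(67,41)),((-102,-42,36),c(44,312)),((48,40,78),c(557,157)),((98,40,78),c(742,200)),((98,-40,78),c(668,468)),((48,-40,78),c(510,432)),
 ((-50,27,90),c(192,140)),((-50,-27,90),c(170,332)),((46,-27,90),c(505,401))]
x,r=fit('wrist',P,[620,140,-.2]); print(x,np.degrees(x[2]));print(np.round(r,1))
x,r=fit('wrist',P[:6],[620,140,-.2]); print(x,np.degrees(x[2]));print(np.round(r,1))
# flat pack by triangulation
s=ctrl.read_state()
for l in ['pack_flat','pack_charged']:
  for c_ in ['scene','side']:
    for d in ctrl.silhouettes(l,c_)[:6]:print(l,c_,np.round(d['extent']),round(d['conf'],2))
for l in ['tray']:
  for c_ in ['scene','side']:
    for d in ctrl.silhouettes(l,c_)[:2]:
      m=d['region'];cn,_=cv2.findContours(m.astype(np.uint8),0,2);k=max(cn,key=cv2.contourArea)
      q=cv2.boxPoints(cv2.minAreaRect(k)); ap=cv2.approxPolyDP(k,6,True)[:,0]
      print(c_,d['conf'],[np.round(ray(c_,u,v,18)[:2]).tolist() for u,v in ap])
E
```

```text
[ 6.27466521e+02  3.52232357e+01 -2.00249779e-01] -11.473467185391446
[[-1.6 -1.2]
 [-1.4  0.4]
 [ 3.9  0. ]
 [ 2.8 -1.2]
 [ 1.6  0.4]
 [-0.8  1.4]
 [-0.9 -1.9]
 [-1.5  1.5]
 [ 1.9  1.2]]
[ 6.26456233e+02  3.50257944e+01 -1.97840786e-01] -11.335442073302994
[[-2.6 -0.8]
 [-2.2  0.8]
 [ 2.8  0.1]
 [ 1.7 -1.3]
 [ 0.8  0.4]
 [-1.6  1.5]]
pack_flat scene [349. 243.  46.  56.] 0.5
pack_flat side [324. 292.  53.  44.] 0.8
pack_charged scene [351. 223.  29.  33.] 0.7
pack_charged scene [393. 188.  31.  26.] 0.62
pack_charged scene [338. 182.  29.  28.] 0.62
pack_charged scene [445. 164.  30.  27.] 0.56
pack_charged scene [326. 290.  94.  30.] 0.23
pack_charged side [379. 212.  38.  36.] 0.77
pack_charged side [293. 205.  36.  29.] 0.74
pack_charged side [432. 312.  42.  52.] 0.69
pack_charged side [368. 254.  38.  44.] 0.67
scene 0.81 [[364.0, -351.0], [557.0, -346.0], [559.0, -195.0], [365.0, -195.0]]
side 0.88 [[548.0, -352.0], [543.0, -172.0], [364.0, -178.0], [363.0, -353.0]]
```

```bash
cat >> h.py <<'E'
from scipy.spatial.transform import Rotation as Ro
def pose():
    s=ctrl.read_state(); r,p,y=s['tool_rot']
    return np.array(s['eef_pos']),Ro.from_euler('xyz',[r,p,y]).as_matrix(),s
def down(jaw,ref=None):
    # tool x down, tool z along world angle jaw
    x=np.array([0,0,-1.]);z=np.array([np.cos(jaw),np.sin(jaw),0]);return np.column_stack([x,np.cross(z,x),z])
def delta(P1,jaw):
    p,R,s=pose()
    best=None
    Rt=down(jaw); w=Ro.from_matrix(R.T@Rt).as_rotvec()
    d=R.T@(np.array(P1)-p)
    print('pos',np.round(p,1),'jaw',round(np.degrees(np.arctan2(R[1,2],R[0,2])),2),'tilt',np.round(R[:,0],4))
    print('shift tool mm (pre-turn axes)',np.round(d,1),'units',np.round(d/750,4),' in end axes units',np.round(Rt.T@(np.array(P1)-p)/750,4),'turn deg',np.round(np.degrees(w),2),'units',np.round(np.degrees(w)/6,3))
    print('clock',s['clock'],'F',np.round(s['force'],1),'w',round(s['width'],1),'q',np.round(s['qpos'],2))
E
python3 - <<'E'
from h import *
p,R,s=pose();print(np.round(R,3),s['clock'])
delta([598.6,40.9,215],np.radians(78.6)); delta([598.6,40.9,215],np.radians(78.6-180))
print(ray('side',324,288,27),ray('scene',441,208,30))
E
```

```text
[[-0. -0.  1.]
 [ 0.  1.  0.]
 [-1.  0. -0.]] 1.8
pos [650.    0.  231.3] jaw 0.0 tilt [-1.e-04  0.e+00 -1.e+00]
shift tool mm (pre-turn axes) [ 16.3  40.9 -51.4] units [ 0.0217  0.0545 -0.0685]  in end axes units [0.0217 0.078  0.0399] turn deg [-78.6  -0.   -0. ] units [-1.31e+01 -0.00e+00 -1.00e-03]
clock 1.8 F [-0.4  0.  -0.4] w 85.2 q [-0.07  0.63  0.04  1.52 -0.03  1.   -0.02]
pos [650.    0.  231.3] jaw 0.0 tilt [-1.e-04  0.e+00 -1.e+00]
shift tool mm (pre-turn axes) [ 16.3  40.9 -51.4] units [ 0.0217  0.0545 -0.0685]  in end axes units [ 0.0217 -0.078  -0.0399] turn deg [101.4  -0.    0. ] units [ 1.69e+01 -1.00e-03  0.00e+00]
clock 1.8 F [-0.4  0.  -0.4] w 85.2 q [-0.07  0.63  0.04  1.52 -0.03  1.   -0.02]
[486.49755643 283.97983921  27.        ] [470.42782101 305.54980164  30.        ]
```

Emit:
servo_tool([
  {"dx": 0.011, "dy": 0.027, "dz": -0.034},
  {"dx": 0.0107, "dy": 0.0275, "dz": -0.0345},
  {"wx": -1},
  {"wx": -1},
  {"wx": -1},
])

```text
schema error: expected keys dx, dy, dz, wx, wy, wz, fingers
```

Emit:
servo_tool([
  {"wx": -1},
  {"wx": -1},
  {"wx": -1},
  {"wx": -1},
  {"wx": -1},
])

```text
schema error: expected keys dx, dy, dz, wx, wy, wz, fingers
```

Emit:
servo_tool([
  {"wx": -1},
  {"wx": -1},
  {"wx": -1},
  {"wx": -1},
  {"wx": -1},
])

```text
schema error: expected keys dx, dy, dz, wx, wy, wz, fingers
```

Emit:
servo_tool([
  {"wx": -0.1},
  {},
])

```text
schema error: expected keys dx, dy, dz, wx, wy, wz, fingers
```

All keys are needed; sending the same moves in full form (13 rows of −1, one of −0.1).

Emit:
servo_tool([
  {"dx": 0.011, "dy": 0.027, "dz": -0.034, "wx": 0, "wy": 0, "wz": 0, "fingers": 0},
  {"dx": 0.0107, "dy": 0.0275, "dz": -0.0345, "wx": 0, "wy": 0, "wz": 0, "fingers": 0},
  {"dx": 0, "dy": 0, "dz": 0, "wx": -1, "wy": 0, "wz": 0, "fingers": 0},
  {"dx": 0, "dy": 0, "dz": 0, "wx": -1, "wy": 0, "wz": 0, "fingers": 0},
  {"dx": 0, "dy": 0, "dz": 0, "wx": -1, "wy": 0, "wz": 0, "fingers": 0},
])

```text
clock: 2.42
eef_pos: [598.7, 41.0, 215.2]
tool_rot: [-0.503, 1.57, -0.185]
force: [0.5, 0.0, -0.2]
width: 85.4
```

Emit:
servo_tool([
  {"dx": 0, "dy": 0, "dz": 0, "wx": -1, "wy": 0, "wz": 0, "fingers": 0},
  {"dx": 0, "dy": 0, "dz": 0, "wx": -1, "wy": 0, "wz": 0, "fingers": 0},
  {"dx": 0, "dy": 0, "dz": 0, "wx": -1, "wy": 0, "wz": 0, "fingers": 0},
  {"dx": 0, "dy": 0, "dz": 0, "wx": -1, "wy": 0, "wz": 0, "fingers": 0},
  {"dx": 0, "dy": 0, "dz": 0, "wx": -1, "wy": 0, "wz": 0, "fingers": 0},
])

```text
clock: 3.05
eef_pos: [598.7, 40.8, 215.1]
tool_rot: [-0.946, 1.571, -0.104]
force: [-0.4, 0.1, 0.1]
width: 85.4
```

Emit:
servo_tool([
  {"dx": 0, "dy": 0, "dz": 0, "wx": -1, "wy": 0, "wz": 0, "fingers": 0},
  {"dx": 0, "dy": 0, "dz": 0, "wx": -1, "wy": 0, "wz": 0, "fingers": 0},
  {"dx": 0, "dy": 0, "dz": 0, "wx": -1, "wy": 0, "wz": 0, "fingers": 0},
  {"dx": 0, "dy": 0, "dz": 0, "wx": -1, "wy": 0, "wz": 0, "fingers": 0},
  {"dx": 0, "dy": 0, "dz": 0, "wx": -1, "wy": 0, "wz": 0, "fingers": 0},
])

```text
clock: 3.68
eef_pos: [598.7, 40.8, 215.1]
tool_rot: [-2.209, 1.571, -0.844]
force: [-0.4, 0.5, 0.1]
width: 85.3
```

Emit:
servo_tool([
  {"dx": 0, "dy": 0, "dz": 0, "wx": -0.1, "wy": 0, "wz": 0, "fingers": 0},
  {"dx": 0, "dy": 0, "dz": 0, "wx": 0, "wy": 0, "wz": 0, "fingers": 0},
])

```text
clock: 3.92
eef_pos: [598.6, 40.8, 215.0]
tool_rot: [0.311, 1.571, 1.681]
force: [-0.2, -0.7, -1.0]
width: 85.6
```

Run:
```python
from h import *
i=save('wrist','w1.png')
delta([598.6,40.9,215],np.radians(78.6))
np.save('w1cam.npy',np.array(cam('wrist'),dtype=object),allow_pickle=True)
cv2.imwrite('pics/w1c.png',cv2.resize(i[20:270,180:480,::-1],None,fx=2.4,fy=2.4,interpolation=cv2.INTER_CUBIC))
```

```text
pos [598.7  40.8 215.1] jaw 78.51 tilt [ 1.e-04 -0.e+00 -1.e+00]
shift tool mm (pre-turn axes) [0.1 0.1 0.1] units [0.0001 0.0001 0.0001]  in end axes units [0.0001 0.0001 0.0001] turn deg [-0.09 -0.    0.01] units [-0.014 -0.     0.001]
clock 3.975 F [ 0.2 -0.3 -0.3] w 85.3 q [ 0.1   0.59 -0.35  1.67  0.24  0.92  1.03]
```

View pics/w1.png

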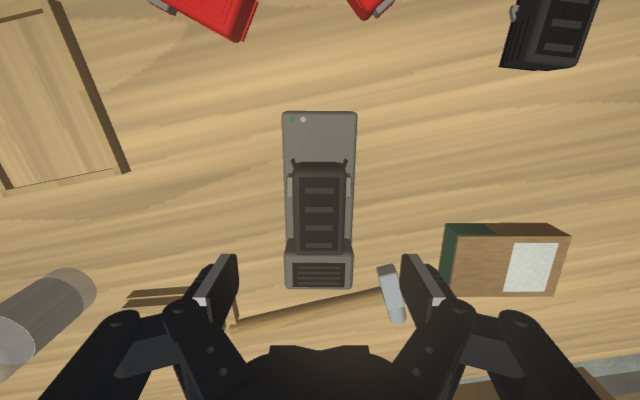

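View pics/w1c.png

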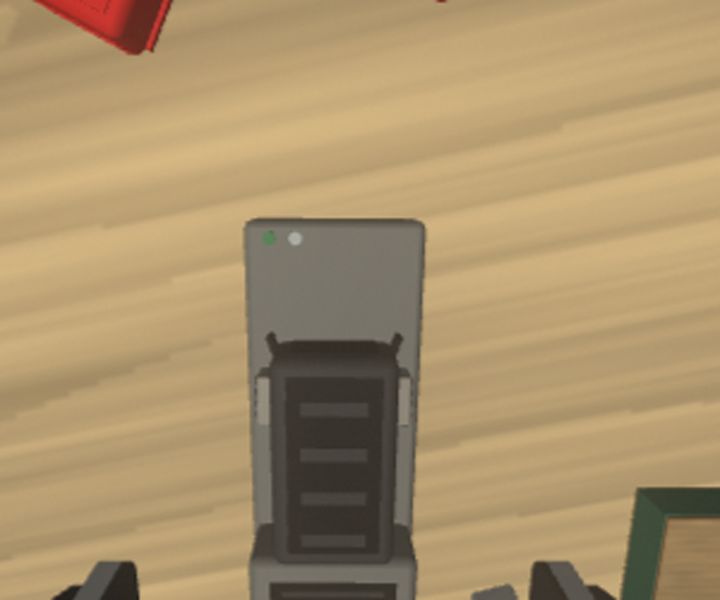

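Run:
```python
from h import *
C=tuple(np.load('w1cam.npy',allow_pickle=True))
c=lambda a,b:(180+a/2.4,20+b/2.4)
D=[((-102,42,36),c(426,218)),((-102,-42,36),c(244,218))]
# orientation: image right = ?
f,cx,cy,R,t=C; print(np.round(R,3), np.round(-R.T@t))
for s in (1,-1):
  P=[((-102,42*s,36),c(426,218)),((-102,-42*s,36),c(244,218)),((-40,33*s,80),c(411,370)),((-40,-33*s,80),c(256,376)),((-18,33*s,80),c(410,424)),((-18,-33*s,80),c(256,424)),((48,40*s,78),c(413,562)),((48,-40*s,78),c(252,562))]
  x,r=fit(C,P,[627,35,-.2]); print(x,np.degrees(x[2]));print(np.round(r,1).tolist())
  x,r=fit(C,P[2:6],[627,35,-.2]); print(x,np.degrees(x[2]));print(np.round(r,1).tolist())
```

```text
[[ 0.2    0.98   0.   ]
 [ 0.928 -0.189  0.321]
 [ 0.315 -0.064 -0.947]] [518.  57. 358.]
[ 6.26384062e+02  3.55149746e+01 -2.02251676e-01] -11.588167435372352
[[0.2, 0.1], [-1.3, 0.0], [0.4, 2.3], [-0.3, -0.3], [0.0, 0.4], [0.4, 0.4], [2.6, -1.5], [-1.9, -1.6]]
[ 6.25770026e+02  3.59710711e+01 -1.84790141e-01] -10.587695202359761
[[0.1, 1.1], [-0.7, -0.4], [0.1, -0.7], [0.4, 0.3]]
[ 6.34999247e+02  7.78469601e+01 -2.09790373e-01] -12.020102977658286
[[-36.6, -0.3], [116.5, 0.5], [-21.8, 1.9], [108.1, 0.0], [-21.9, 0.1], [106.1, 0.7], [-30.7, -1.9], [108.1, -1.3]]
[ 6.35324710e+02  8.30838391e+01 -2.25742291e-01] -12.934080510550517
[[-16.0, 0.7], [113.9, -0.2], [-16.5, -1.0], [111.4, 0.5]]
```

Emit:
servo_tool([
  {"dx": 0.065, "dy": 0, "dz": 0, "wx": 0, "wy": 0, "wz": 0, "fingers": 0},
  {"dx": 0.065, "dy": 0, "dz": 0, "wx": 0, "wy": 0, "wz": 0, "fingers": 0},
  {"dx": 0.06, "dy": 0, "dz": 0, "wx": 0, "wy": 0, "wz": 0, "fingers": 0},
  {"dx": 0.0327, "dy": 0, "dz": 0, "wx": 0, "wy": 0, "wz": 0, "fingers": 0},
  {"dx": 0, "dy": 0, "dz": 0, "wx": 0, "wy": 0, "wz": 0, "fingers": 0},
])

```text
clock: 4.6
eef_pos: [597.1, 40.8, 46.2]
tool_rot: [1.934, 1.567, -2.978]
force: [0.0, -0.6, 0.9]
width: 85.7
```

Run:
```python
from h import *
delta([598.2,41.1,48],np.radians(78.5))
i=save('wrist','w2.png'); j=save('side','s2.png')
o=np.zeros((400,800,3),np.uint8); o[:,:400]=i[:,120:520]; o[:,400:]=cv2.resize(j[130:250,225:345],(400,400),interpolation=cv2.INTER_CUBIC)
save('x','c2.png',o)
```

```text
pos [597.1  40.8  46.2] jaw 78.58 tilt [-4.1e-03 -7.0e-04 -1.0e+00]
shift tool mm (pre-turn axes) [-1.8 -1.   0.5] units [-0.0024 -0.0014  0.0007]  in end axes units [-0.0024 -0.0014  0.0007] turn deg [ 0.07 -0.08 -0.22] units [ 0.012 -0.014 -0.037]
clock 4.6 F [ 0.  -0.6  0.9] w 85.7 q [ 0.04  0.82 -0.26  1.79  0.34  0.58  0.95]
```

View pics/c2.png

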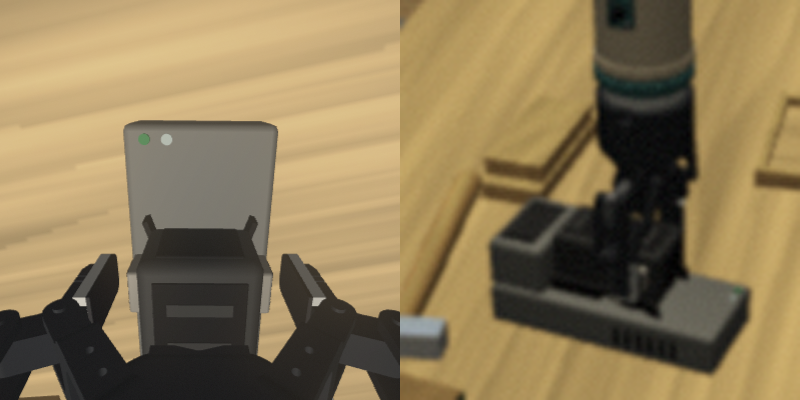

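Emit:
servo_tool([
  {"dx": -0.0024, "dy": -0.0012, "dz": 0.0009, "wx": 0, "wy": 0, "wz": 0, "fingers": 0},
  {"dx": 0, "dy": 0, "dz": 0, "wx": 0, "wy": 0, "wz": 0, "fingers": 0.2},
  {"dx": 0, "dy": 0, "dz": 0, "wx": 0, "wy": 0, "wz": 0, "fingers": 0.3},
  {"dx": 0, "dy": 0, "dz": 0, "wx": 0, "wy": 0, "wz": 0, "fingers": 0.4},
  {"dx": 0, "dy": 0, "dz": 0, "wx": 0, "wy": 0, "wz": 0, "fingers": 1},
])

```text
clock: 5.32
eef_pos: [599.5, 41.0, 51.2]
tool_rot: [-2.738, 1.57, -1.366]
force: [-2.4, -0.7, 10.2]
width: 53.4
```

Emit:
servo_tool([
  {"dx": 0, "dy": 0, "dz": 0, "wx": 0, "wy": 0, "wz": 0, "fingers": 1},
  {"dx": 0, "dy": 0, "dz": 0, "wx": 0, "wy": 0, "wz": 0, "fingers": 1},
  {"dx": 0, "dy": 0, "dz": 0, "wx": 0, "wy": 0, "wz": 0, "fingers": 1},
])

```text
clock: 5.7
eef_pos: [599.5, 41.0, 51.1]
tool_rot: [-2.757, 1.57, -1.386]
force: [-2.2, -1.4, 9.8]
width: 53.4
```

Run:
```python
from h import *
delta([598.2,41.1,48],np.radians(78.5))
i=save('wrist','w3.png'); save('x','c3.png',i[100:400,120:520])
```

```text
pos [599.5  41.   51.1] jaw 78.55 tilt [ 1.e-04 -7.e-04 -1.e+00]
shift tool mm (pre-turn axes) [ 3.1  1.3 -0.1] units [ 0.0042  0.0018 -0.0002]  in end axes units [ 0.0042  0.0018 -0.0002] turn deg [ 0.05 -0.04  0.01] units [ 0.008 -0.006  0.002]
clock 5.7 F [-2.2 -1.4  9.8] w 53.4 q [ 0.05  0.81 -0.26  1.79  0.34  0.59  0.95]
```

View pics/c3.png

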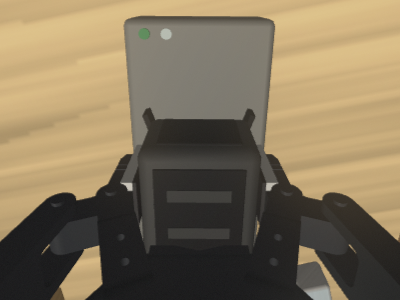

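Emit:
servo_tool([
  {"dx": -0.003, "dy": 0, "dz": 0, "wx": 0, "wy": 0, "wz": 0, "fingers": 1},
  {"dx": 0, "dy": 0.007, "dz": 0, "wx": 0, "wy": 0, "wz": 0, "fingers": 1},
  {"dx": 0, "dy": 0.007, "dz": 0, "wx": 0, "wy": 0, "wz": 0, "fingers": 1},
  {"dx": 0, "dy": 0.007, "dz": 0, "wx": 0, "wy": 0, "wz": 0, "fingers": 1},
])

```text
clock: 6.25
eef_pos: [583.8, 44.6, 51.8]
tool_rot: [1.224, 1.571, 2.596]
force: [0.2, -0.0, -3.1]
width: 53.1
```

Emit:
servo_tool([
  {"dx": 0, "dy": 0.025, "dz": 0, "wx": 0, "wy": 0, "wz": 0, "fingers": 1},
  {"dx": 0, "dy": 0.025, "dz": 0, "wx": 0, "wy": 0, "wz": 0, "fingers": 1},
  {"dx": 0, "dy": 0.025, "dz": 0, "wx": 0, "wy": 0, "wz": 0, "fingers": 1},
  {"dx": 0, "dy": 0.025, "dz": 0, "wx": 0, "wy": 0, "wz": 0, "fingers": 1},
  {"dx": 0, "dy": 0, "dz": 0, "wx": 0, "wy": 0, "wz": 0, "fingers": 1},
])

```text
clock: 6.88
eef_pos: [509.1, 59.7, 52.1]
tool_rot: [1.89, 1.569, -3.02]
force: [0.9, -0.3, -3.2]
width: 53.4
```

Run:
```python
from h import *
delta([510,54,160],np.radians(78.5))
i=save('wrist','w4.png'); save('x','c4.png',i[:,120:520])
```

```text
pos [509.1  59.7  52.1] jaw 78.68 tilt [-1.7e-03 -2.0e-04 -1.0e+00]
shift tool mm (pre-turn axes) [-107.9   -1.8   -5.5] units [-0.1439 -0.0024 -0.0073]  in end axes units [-0.1439 -0.0026 -0.0073] turn deg [ 0.18 -0.03 -0.09] units [ 0.031 -0.005 -0.015]
clock 6.875 F [ 0.9 -0.3 -3.2] w 53.4 q [-0.03  0.73 -0.22  2.03  0.36  0.42  0.85]
```

View pics/c4.png

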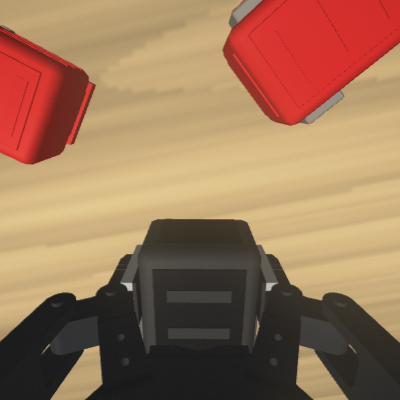

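Emit:
servo_tool([
  {"dx": -0.03, "dy": 0, "dz": 0, "wx": 0, "wy": 0, "wz": 0, "fingers": 1},
  {"dx": -0.06, "dy": 0, "dz": 0, "wx": 0, "wy": 0, "wz": 0, "fingers": 1},
  {"dx": -0.055, "dy": 0, "dz": 0, "wx": 0, "wy": 0, "wz": 0, "fingers": 1},
  {"dx": 0, "dy": 0, "dz": 0, "wx": 0, "wy": 0, "wz": 0, "fingers": 1},
])

```text
clock: 7.42
eef_pos: [514.3, 59.6, 163.9]
tool_rot: [-1.2, 1.562, 0.171]
force: [0.8, -0.2, -4.4]
width: 53.5
```

Run:
```python
from h import *
delta([433.5,-266.5,160],np.radians(78.5))
print(ray('scene',218,245,0),ray('side',297,155,20))
save('wrist','w5.png')
```

```text
pos [514.3  59.6 163.9] jaw 78.54 tilt [ 0.0084  0.0015 -1.    ]
shift tool mm (pre-turn axes) [   2.7   14.4 -335.7] units [ 0.0036  0.0192 -0.4476]  in end axes units [ 0.0052  0.0188 -0.4476] turn deg [0.04 0.18 0.46] units [0.007 0.03  0.076]
clock 7.425 F [ 0.8 -0.2 -4.4] w 53.5 q [ 0.05  0.55 -0.33  1.96  0.27  0.67  0.93]
[ 705.34181529 -352.90013972    0.        ] [ 693.61425381 -340.93172109   20.        ]
```

View pics/w5.png

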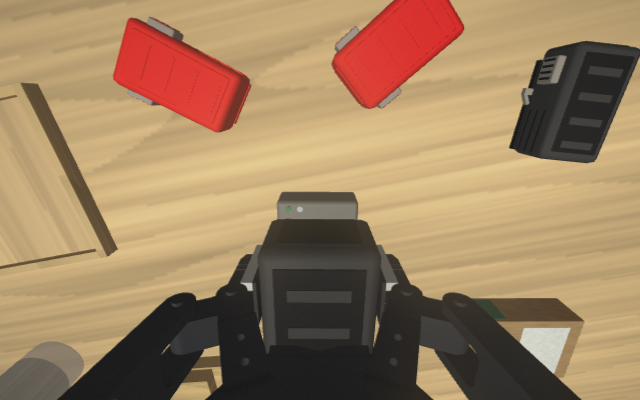

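Emit:
servo_tool([
  {"dx": 0, "dy": 0.0025, "dz": -0.05, "wx": 0, "wy": 0, "wz": 0, "fingers": 1},
  {"dx": 0, "dy": 0.0025, "dz": -0.06, "wx": 0, "wy": 0, "wz": 0, "fingers": 1},
  {"dx": 0, "dy": 0.0025, "dz": -0.06, "wx": 0, "wy": 0, "wz": 0, "fingers": 1},
  {"dx": 0, "dy": 0.0025, "dz": -0.06, "wx": 0, "wy": 0, "wz": 0, "fingers": 1},
  {"dx": 0, "dy": 0.0025, "dz": -0.06, "wx": 0, "wy": 0, "wz": 0, "fingers": 1},
])

```text
clock: 8.1
eef_pos: [457.4, -153.5, 159.2]
tool_rot: [1.433, 1.568, 2.804]
force: [1.2, -0.1, -4.5]
width: 53.3
```

Emit:
servo_tool([
  {"dx": 0, "dy": 0.0025, "dz": -0.06, "wx": 0, "wy": 0, "wz": 0, "fingers": 1},
  {"dx": 0, "dy": 0.002, "dz": -0.06, "wx": 0, "wy": 0, "wz": 0, "fingers": 1},
  {"dx": 0, "dy": 0.0015, "dz": -0.0376, "wx": 0, "wy": 0, "wz": 0, "fingers": 1},
  {"dx": 0, "dy": 0, "dz": 0, "wx": 0, "wy": 0, "wz": 0, "fingers": 1},
  {"dx": 0, "dy": 0, "dz": 0, "wx": 0, "wy": 0, "wz": 0, "fingers": 1},
])

```text
clock: 8.72
eef_pos: [430.4, -266.1, 159.6]
tool_rot: [0.895, 1.568, 2.267]
force: [-0.1, 0.7, -3.2]
width: 53.5
```

Run:
```python
from h import *
delta([433.5,-266.5,26],np.radians(78.5))
save('wrist','w6.png')
np.save('w6cam.npy',np.array(cam('wrist'),dtype=object),allow_pickle=True)
```

```text
pos [ 430.4 -266.1  159.6] jaw 78.62 tilt [-0.0016  0.0019 -1.    ]
shift tool mm (pre-turn axes) [133.6  -3.4   0. ] units [ 0.1781 -0.0045  0.    ]  in end axes units [ 0.1782 -0.0042  0.0003] turn deg [ 0.12  0.09 -0.11] units [ 0.02   0.015 -0.018]
clock 8.725 F [-0.1  0.7 -3.2] w 53.5 q [ 0.75  0.55 -0.36  1.98  0.3   0.67  1.57]
```

View pics/w6.png

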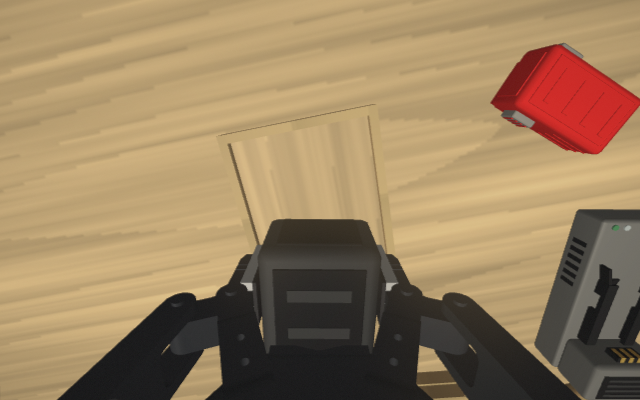

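Run:
```python
from h import *
for u,v in [(218,135),(377,104),(250,235),(392,240)]: print(np.round(ray('wrist',u,v,18)))
```

```text
[ 360. -353.   18.]
[ 362. -195.   18.]
[ 471. -351.   18.]
[ 509. -197.   18.]
```

Emit:
servo_tool([
  {"dx": 0.05, "dy": 0, "dz": 0, "wx": 0, "wy": 0, "wz": 0, "fingers": 1},
  {"dx": 0.05, "dy": 0, "dz": 0, "wx": 0, "wy": 0, "wz": 0, "fingers": 1},
  {"dx": 0.03, "dy": 0, "dz": 0, "wx": 0, "wy": 0, "wz": 0, "fingers": 1},
  {"dx": 0.012, "dy": 0, "dz": 0, "wx": 0, "wy": 0, "wz": 0, "fingers": 1},
  {"dx": 0.012, "dy": 0, "dz": 0, "wx": 0, "wy": 0, "wz": 0, "fingers": 1},
])

```text
clock: 9.4
eef_pos: [431.6, -266.5, 45.3]
tool_rot: [-1.395, 1.57, -0.022]
force: [0.4, 0.5, -2.8]
width: 53.1
```

Emit:
servo_tool([
  {"dx": 0.008, "dy": 0, "dz": 0, "wx": 0, "wy": 0, "wz": 0, "fingers": 1},
  {"dx": 0.006, "dy": 0, "dz": 0, "wx": 0, "wy": 0, "wz": 0, "fingers": 1},
  {"dx": 0.004, "dy": 0, "dz": 0, "wx": 0, "wy": 0, "wz": 0, "fingers": 1},
  {"dx": 0.002, "dy": 0, "dz": 0, "wx": 0, "wy": 0, "wz": 0, "fingers": 1},
  {"dx": 0, "dy": 0, "dz": 0, "wx": 0, "wy": 0, "wz": 0, "fingers": 1},
])

```text
clock: 10.02
eef_pos: [430.8, -267.1, 30.4]
tool_rot: [-1.697, 1.571, -0.326]
force: [1.0, 0.2, -3.0]
width: 53.8
```

Run:
```python
from h import *
delta([430.4,-266.1,24],np.radians(78.5))
```

```text
pos [ 430.8 -267.1   30.4] jaw 78.59 tilt [ 2.e-04 -1.e-04 -1.e+00]
shift tool mm (pre-turn axes) [6.4 0.6 0.9] units [0.0085 0.0008 0.0012]  in end axes units [0.0085 0.0008 0.0012] turn deg [ 0.09 -0.    0.01] units [ 0.015 -0.     0.002]
clock 10.025 F [ 1.   0.2 -3. ] w 53.8 q [ 0.64  0.76 -0.21  2.06  0.43  0.36  1.46]
```

Emit:
servo_tool([
  {"dx": 0.0027, "dy": 0, "dz": 0, "wx": 0, "wy": 0, "wz": 0, "fingers": 1},
  {"dx": 0.0027, "dy": 0, "dz": 0, "wx": 0, "wy": 0, "wz": 0, "fingers": 1},
  {"dx": 0.0013, "dy": 0, "dz": 0, "wx": 0, "wy": 0, "wz": 0, "fingers": 1},
  {"dx": 0.0013, "dy": 0, "dz": 0, "wx": 0, "wy": 0, "wz": 0, "fingers": 1},
  {"dx": 0, "dy": 0, "dz": 0, "wx": 0, "wy": 0, "wz": 0, "fingers": 1},
])

```text
clock: 10.65
eef_pos: [430.7, -267.0, 24.2]
tool_rot: [1.216, 1.571, 2.588]
force: [-0.1, 0.3, -3.8]
width: 53.4
```

Still unloaded; lowering by another millimetre at a time.

Emit:
servo_tool([
  {"dx": 0.0013, "dy": 0, "dz": 0, "wx": 0, "wy": 0, "wz": 0, "fingers": 1},
  {"dx": 0.0013, "dy": 0, "dz": 0, "wx": 0, "wy": 0, "wz": 0, "fingers": 1},
  {"dx": 0, "dy": 0, "dz": 0, "wx": 0, "wy": 0, "wz": 0, "fingers": 1},
])

```text
clock: 11.02
eef_pos: [430.8, -267.0, 23.2]
tool_rot: [-2.355, 1.57, -0.983]
force: [-1.3, 0.4, 5.5]
width: 53.4
```

Run:
```python
from h import *
delta([430.4,-266.1,24],np.radians(78.5))
i=save('side','s7.png')
save('x','c7.png',cv2.resize(i[110:210,310:430],(720,600),interpolation=cv2.INTER_CUBIC))
```

```text
pos [ 430.8 -267.    23.2] jaw 78.6 tilt [ 4.e-04 -5.e-04 -1.e+00]
shift tool mm (pre-turn axes) [-0.8  0.6  0.8] units [-0.0011  0.0008  0.0011]  in end axes units [-0.0011  0.0008  0.0011] turn deg [ 0.1  -0.03  0.03] units [ 0.017 -0.004  0.004]
clock 11.025 F [-1.3  0.4  5.5] w 53.4 q [ 0.64  0.78 -0.2   2.06  0.43  0.35  1.45]
```

View pics/c7.png

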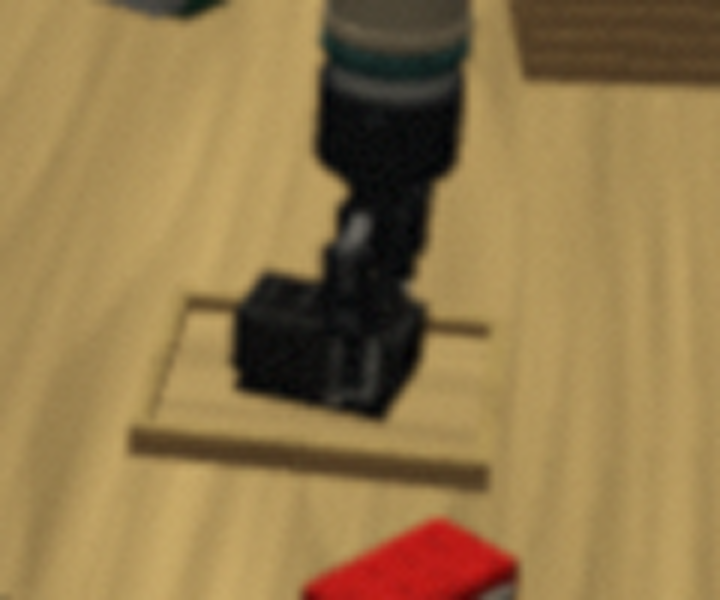

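Emit:
servo_tool([
  {"dx": 0, "dy": 0, "dz": 0, "wx": 0, "wy": 0, "wz": 0, "fingers": 0},
  {"dx": 0, "dy": 0, "dz": 0, "wx": 0, "wy": 0, "wz": 0, "fingers": 0},
  {"dx": 0, "dy": 0, "dz": 0, "wx": 0, "wy": 0, "wz": 0, "fingers": 0},
  {"dx": 0, "dy": 0, "dz": 0, "wx": 0, "wy": 0, "wz": 0, "fingers": 0},
])

```text
clock: 11.58
eef_pos: [430.8, -267.0, 22.4]
tool_rot: [-1.353, 1.571, 0.018]
force: [-0.3, -0.1, -0.8]
width: 85.5
```

Emit:
servo_tool([
  {"dx": -0.02, "dy": 0, "dz": 0, "wx": 0, "wy": 0, "wz": 0, "fingers": 0},
  {"dx": -0.05, "dy": 0, "dz": 0, "wx": 0, "wy": 0, "wz": 0, "fingers": 0},
  {"dx": -0.07, "dy": 0, "dz": 0, "wx": 0, "wy": 0, "wz": 0, "fingers": 0},
  {"dx": -0.07, "dy": 0, "dz": 0, "wx": 0, "wy": 0, "wz": 0, "fingers": 0},
  {"dx": 0, "dy": 0, "dz": 0, "wx": 0, "wy": 0, "wz": 0, "fingers": 0},
])

```text
clock: 12.2
eef_pos: [433.3, -268.3, 184.6]
tool_rot: [-1.912, 1.562, -0.541]
force: [0.3, 0.4, -0.8]
width: 85.6
```

Run:
```python
from h import *
delta([430.4,-266.1,160],np.radians(78.5))
save('wrist','w8.png'); i=save('side','s8.png')
save('x','c8.png',cv2.resize(i[140:340,290:450],None,fx=3,fy=3,interpolation=cv2.INTER_CUBIC))
```

```text
pos [ 433.3 -268.3  184.6] jaw 78.58 tilt [ 0.008  -0.0048 -1.    ]
shift tool mm (pre-turn axes) [24.6  3.4  1.6] units [0.0328 0.0046 0.0022]  in end axes units [0.0329 0.0043 0.0021] turn deg [ 0.08 -0.18  0.5 ] units [ 0.013 -0.03   0.084]
clock 12.2 F [ 0.3  0.4 -0.8] w 85.6 q [ 0.77  0.51 -0.39  1.96  0.29  0.72  1.58]
```

View pics/w8.png

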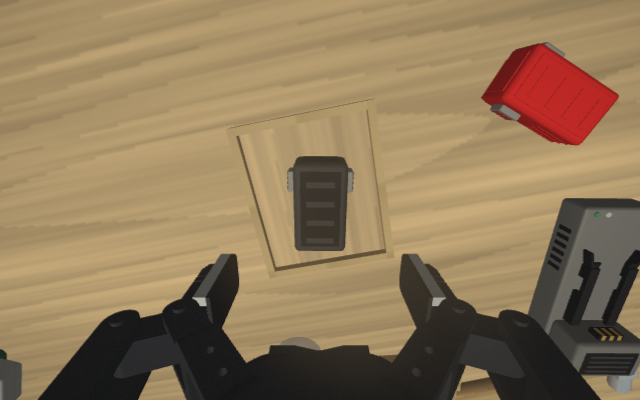

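View pics/c8.png

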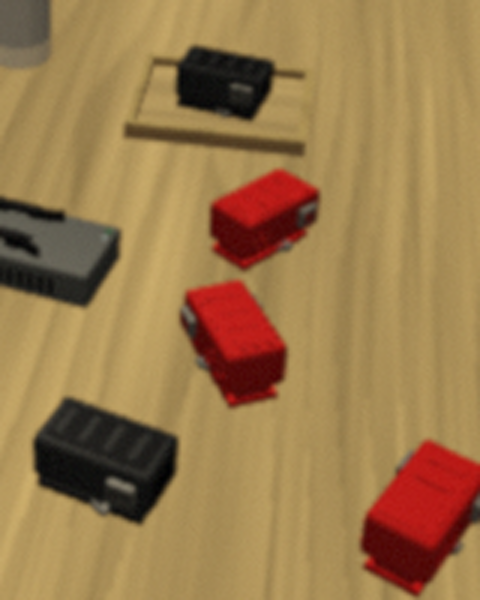

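Emit:
servo_tool([
  {"dx": -0.01, "dy": 0.0077, "dz": 0.0615, "wx": 0, "wy": 0, "wz": 0, "fingers": 0},
  {"dx": -0.01, "dy": 0.0077, "dz": 0.0615, "wx": 0, "wy": 0, "wz": 0, "fingers": 0},
  {"dx": -0.01, "dy": 0.0077, "dz": 0.0615, "wx": 0, "wy": 0, "wz": 0, "fingers": 0},
  {"dx": 0, "dy": 0.0077, "dz": 0.0615, "wx": 0, "wy": 0, "wz": 0, "fingers": 0},
  {"dx": 0, "dy": 0.0077, "dz": 0.0615, "wx": 0, "wy": 0, "wz": 0, "fingers": 0},
])

```text
clock: 12.92
eef_pos: [446.9, -33.8, 201.3]
tool_rot: [1.703, 1.568, 3.075]
force: [1.3, -0.3, 0.4]
width: 85.2
```

Emit:
servo_tool([
  {"dx": 0, "dy": 0.0077, "dz": 0.0615, "wx": 0, "wy": 0, "wz": 0, "fingers": 0},
  {"dx": 0, "dy": 0.0077, "dz": 0.0615, "wx": 0, "wy": 0, "wz": 0, "fingers": 0},
  {"dx": 0, "dy": 0.0077, "dz": 0.0615, "wx": 0, "wy": 0, "wz": 0, "fingers": 0},
  {"dx": 0, "dy": 0.0077, "dz": 0.0615, "wx": 0, "wy": 0, "wz": 0, "fingers": 0},
  {"dx": 0, "dy": 0.0077, "dz": 0.0615, "wx": 0, "wy": 0, "wz": 0, "fingers": 0},
])

```text
clock: 13.55
eef_pos: [464.2, 197.4, 200.9]
tool_rot: [2.25, 1.567, -2.662]
force: [0.5, 0.9, -0.3]
width: 85.3
```

Emit:
servo_tool([
  {"dx": 0, "dy": 0.0077, "dz": 0.0615, "wx": 0, "wy": 0, "wz": 0, "fingers": 0},
  {"dx": 0, "dy": 0.0077, "dz": 0.0615, "wx": 0, "wy": 0, "wz": 0, "fingers": 0},
  {"dx": 0, "dy": 0, "dz": 0, "wx": 0, "wy": 0, "wz": 0, "fingers": 0},
  {"dx": 0, "dy": 0, "dz": 0, "wx": 0, "wy": 0, "wz": 0, "fingers": 0},
])

```text
clock: 14.05
eef_pos: [471.3, 288.0, 201.0]
tool_rot: [2.553, 1.567, -2.358]
force: [1.4, -0.9, 0.3]
width: 85.3
```

Run:
```python
from h import *
delta([475,288,205],np.radians(78.5))
save('wrist','w9.png')
```

```text
pos [471.3 288.  201. ] jaw 78.62 tilt [-0.0026 -0.0026 -1.    ]
shift tool mm (pre-turn axes) [-4.  -3.6  0.7] units [-0.0054 -0.0048  0.0009]  in end axes units [-0.0054 -0.0049  0.0009] turn deg [ 0.12 -0.18 -0.12] units [ 0.02 -0.03 -0.02]
clock 14.05 F [ 1.4 -0.9  0.3] w 85.3 q [-0.33  0.55 -0.4   1.82  0.28  0.83  0.5 ]
```

View pics/w9.png

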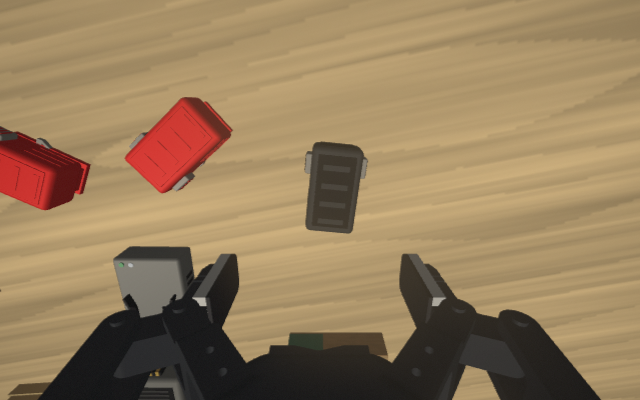

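Run:
```python
import cv2
a=cv2.imread('pics/w9.png')[130:245,270:400]; cv2.imwrite('pics/w9c.png',cv2.resize(a,None,fx=5,fy=5,interpolation=cv2.INTER_CUBIC))
```

```text
(no output)
```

View pics/w9c.png

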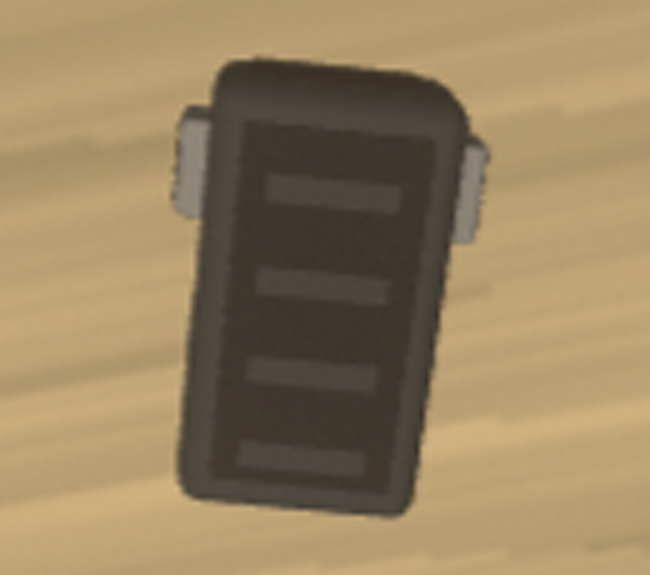

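Run:
```python
from h import *
c=lambda a,b:(270+a/5,130+b/5)
P=[((47,-27,54),c(180,500)),((47,27,54),c(412,518)),((-38,-33,44),c(181,106)),((-16,-33,44),c(173,215)),((-38,33,44),c(488,146)),((-16,33,44),c(473,243))]
x,r=fit('wrist',P,[475,288,-.28]); print(x,np.degrees(x[2])); print(np.round(r,1).tolist())
x2,r=fit('wrist',P[2:],[475,288,-.28]); print(x2,np.degrees(x2[2])); print(np.round(r,1).tolist())
g=np.array([x[0]+12*np.cos(x[2]),x[1]+12*np.sin(x[2])]); print(g)
delta([*g,120],x[2]+np.pi/2)
```

```text
[ 4.83223160e+02  3.00978608e+02 -2.96316440e-01] -16.977681399100295
[[-1.0, -0.2], [0.3, 0.4], [0.0, 1.4], [-0.0, -0.3], [0.2, -0.7], [0.2, -0.2]]
[ 4.83038001e+02  3.00516091e+02 -3.10374666e-01] -17.783158443944377
[[0.1, 0.9], [-0.2, -0.7], [0.2, -0.3], [-0.1, 0.2]]
[494.70018322 297.47461814]
pos [471.7 287.4 201.2] jaw 78.54 tilt [-0.0021 -0.0026 -1.    ]
shift tool mm (pre-turn axes) [ 81.2 -20.7  14.7] units [ 0.1082 -0.0276  0.0196]  in end axes units [ 0.1083 -0.0254  0.0218] turn deg [ 5.51 -0.17 -0.08] units [ 0.919 -0.029 -0.014]
clock 14.1 F [-0.4 -0.7 -0.2] w 85.3 q [-0.33  0.55 -0.4   1.82  0.28  0.83  0.5 ]
```

Emit:
servo_tool([
  {"dx": 0, "dy": -0.0276, "dz": 0.0196, "wx": 0.92, "wy": -0.03, "wz": 0, "fingers": 0},
  {"dx": 0.065, "dy": 0, "dz": 0, "wx": 0, "wy": 0, "wz": 0, "fingers": 0},
  {"dx": 0.07, "dy": 0, "dz": 0, "wx": 0, "wy": 0, "wz": 0, "fingers": 0},
  {"dx": 0.04, "dy": 0, "dz": 0, "wx": 0, "wy": 0, "wz": 0, "fingers": 0},
  {"dx": 0, "dy": 0, "dz": 0, "wx": 0, "wy": 0, "wz": 0, "fingers": 0},
])

```text
clock: 14.72
eef_pos: [494.1, 297.0, 68.9]
tool_rot: [2.138, 1.567, -2.871]
force: [-0.1, 0.3, 2.1]
width: 85.5
```

Run:
```python
from h import *
delta([494.7,297.4,18],np.radians(73))
i=save('wrist','w10.png'); save('x','c10.png',i[:,120:520])
print(proj('wrist',[483.2-48*.956,301+48*.293,54]),proj('wrist',[483.2+48*.956,301-48*.293,54]))
```

```text
pos [494.1 297.   68.9] jaw 72.98 tilt [-0.004  -0.0011 -1.    ]
shift tool mm (pre-turn axes) [50.9 -0.7  0.6] units [ 0.0678 -0.0009  0.0009]  in end axes units [ 0.0678 -0.0007  0.0007] turn deg [-0.02 -0.13 -0.2 ] units [-0.003 -0.021 -0.033]
clock 14.725 F [-0.1  0.3  2.1] w 85.5 q [-0.41  0.76 -0.29  1.85  0.36  0.59  0.35]
[316.71503456 144.26523263] [317.04295991 289.42370298]
```

View pics/c10.png

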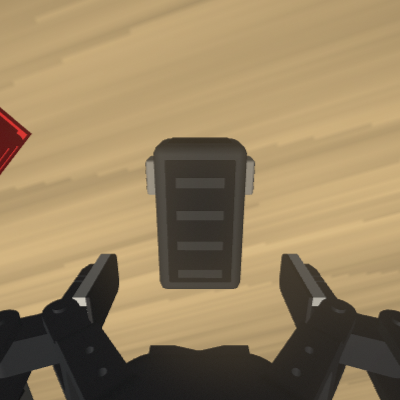

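Emit:
servo_tool([
  {"dx": 0.03, "dy": -0.0007, "dz": 0.001, "wx": 0, "wy": 0, "wz": 0, "fingers": 0},
  {"dx": 0.025, "dy": 0, "dz": 0, "wx": 0, "wy": 0, "wz": 0, "fingers": 0},
  {"dx": 0.012, "dy": 0, "dz": 0, "wx": 0, "wy": 0, "wz": 0, "fingers": 0},
  {"dx": 0, "dy": 0, "dz": 0, "wx": 0, "wy": 0, "wz": 0, "fingers": 0},
])

```text
clock: 15.28
eef_pos: [496.1, 300.5, 20.7]
tool_rot: [0.183, 1.568, 1.459]
force: [-0.2, 0.3, 0.1]
width: 85.8
```

Run:
```python
from h import *
delta([494.7,297.4,18],np.radians(73))
```

```text
pos [496.1 300.5  20.7] jaw 73.08 tilt [ 3.0e-04  2.6e-03 -1.0e+00]
shift tool mm (pre-turn axes) [ 2.7  0.5 -3.4] units [ 0.0036  0.0006 -0.0045]  in end axes units [ 0.0036  0.0006 -0.0045] turn deg [ 0.08  0.15 -0.03] units [ 0.013  0.025 -0.005]
clock 15.275 F [-0.2  0.3  0.1] w 85.8 q [-0.43  0.84 -0.25  1.86  0.4   0.49  0.32]
```

Emit:
servo_tool([
  {"dx": 0.002, "dy": 0, "dz": 0, "wx": 0, "wy": 0, "wz": 0, "fingers": 0},
  {"dx": 0, "dy": 0, "dz": 0, "wx": 0, "wy": 0, "wz": 0, "fingers": 0},
])

```text
clock: 15.52
eef_pos: [496.6, 300.9, 19.8]
tool_rot: [-0.096, 1.567, 1.18]
force: [0.1, 0.4, -0.1]
width: 85.2
```

Run:
```python
from h import *
delta([494.7,297.4,18],np.radians(73))
i=save('wrist','w11.png'); save('x','c11.png',i[:,120:520])
```

```text
pos [496.6 300.9  19.8] jaw 73.08 tilt [ 0.0015  0.0035 -1.    ]
shift tool mm (pre-turn axes) [ 1.8  0.8 -3.9] units [ 0.0024  0.001  -0.0052]  in end axes units [ 0.0024  0.001  -0.0052] turn deg [0.08 0.22 0.02] units [0.013 0.036 0.003]
clock 15.525 F [ 0.1  0.4 -0.1] w 85.2 q [-0.43  0.84 -0.25  1.86  0.4   0.49  0.32]
```

View pics/c11.png

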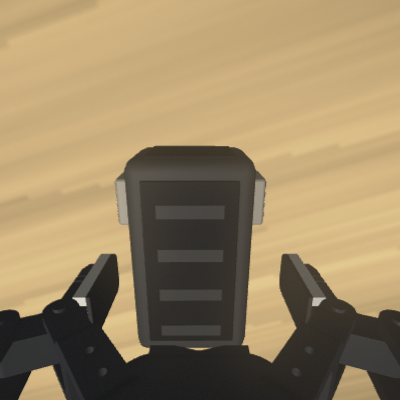

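Emit:
servo_tool([
  {"dx": 0.001, "dy": 0, "dz": -0.005, "wx": 0, "wy": 0.03, "wz": 0, "fingers": 0},
  {"dx": 0, "dy": 0, "dz": 0, "wx": 0, "wy": 0, "wz": 0, "fingers": 0},
  {"dx": 0, "dy": 0, "dz": 0, "wx": 0, "wy": 0, "wz": 0, "fingers": 0},
])

```text
clock: 15.95
eef_pos: [495.2, 297.1, 18.6]
tool_rot: [1.267, 1.571, 2.542]
force: [-0.1, 0.2, -0.0]
width: 85.4
```

Run:
```python
from h import *
delta([494.7,297.4,18],np.radians(73))
i=save('wrist','w12.png'); save('x','c12.png',i[:,120:520])
```

```text
pos [495.2 297.1  18.6] jaw 73.08 tilt [-1.e-04  1.e-04 -1.e+00]
shift tool mm (pre-turn axes) [0.6 0.6 0.1] units [0.0009 0.0008 0.0002]  in end axes units [0.0009 0.0008 0.0002] turn deg [ 0.08  0.   -0.01] units [ 0.013  0.    -0.001]
clock 15.95 F [-0.1  0.2 -0. ] w 85.4 q [-0.43  0.84 -0.25  1.86  0.4   0.49  0.32]
```

View pics/c12.png

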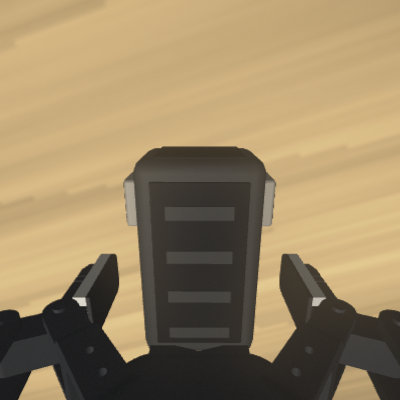

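Emit:
servo_tool([
  {"dx": 0, "dy": 0, "dz": 0.0008, "wx": 0, "wy": 0, "wz": 0, "fingers": 0.2},
  {"dx": 0, "dy": 0, "dz": 0, "wx": 0, "wy": 0, "wz": 0, "fingers": 0.3},
  {"dx": 0, "dy": 0, "dz": 0, "wx": 0, "wy": 0, "wz": 0, "fingers": 0.4},
  {"dx": 0, "dy": 0, "dz": 0, "wx": 0, "wy": 0, "wz": 0, "fingers": 1},
  {"dx": 0, "dy": 0, "dz": 0, "wx": 0, "wy": 0, "wz": 0, "fingers": 1},
])

```text
clock: 16.62
eef_pos: [495.5, 297.7, 18.8]
tool_rot: [-1.225, 1.571, 0.051]
force: [-0.4, -1.6, 3.4]
width: 53.4
```

Emit:
servo_tool([
  {"dx": 0, "dy": 0, "dz": 0, "wx": 0, "wy": 0, "wz": 0, "fingers": 1},
  {"dx": -0.004, "dy": 0, "dz": 0, "wx": 0, "wy": 0, "wz": 0, "fingers": 1},
  {"dx": 0, "dy": 0, "dz": 0, "wx": 0, "wy": 0, "wz": 0, "fingers": 1},
])

```text
clock: 17.0
eef_pos: [494.9, 297.6, 21.2]
tool_rot: [2.045, 1.57, -2.963]
force: [-0.5, -0.1, -4.3]
width: 53.4
```

Run:
```python
from h import *
delta([494.7,297.4,18],np.radians(73))
i=save('wrist','w13.png'); save('x','c13.png',i[:,120:520])
```

```text
pos [494.9 297.6  21.2] jaw 73.08 tilt [-1.e-03 -2.e-04 -1.e+00]
shift tool mm (pre-turn axes) [ 3.2  0.2 -0.2] units [ 0.0042  0.0002 -0.0003]  in end axes units [ 0.0042  0.0003 -0.0003] turn deg [ 0.08 -0.03 -0.05] units [ 0.013 -0.004 -0.009]
clock 17.0 F [-0.5 -0.1 -4.3] w 53.4 q [-0.43  0.84 -0.25  1.86  0.4   0.49  0.32]
```

View pics/c13.png

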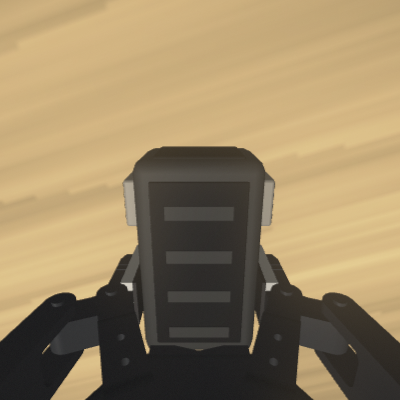

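Emit:
servo_tool([
  {"dx": -0.04, "dy": 0, "dz": 0, "wx": 0, "wy": 0, "wz": 0, "fingers": 1},
  {"dx": -0.06, "dy": 0, "dz": 0, "wx": 0, "wy": 0, "wz": 0, "fingers": 1},
  {"dx": -0.06, "dy": 0, "dz": 0, "wx": 0, "wy": 0, "wz": 0, "fingers": 1},
  {"dx": -0.015, "dy": 0, "dz": 0, "wx": -0.89, "wy": 0, "wz": 0, "fingers": 1},
  {"dx": 0, "dy": 0, "dz": 0, "wx": 0, "wy": 0, "wz": 0, "fingers": 1},
])

```text
clock: 17.68
eef_pos: [495.6, 297.7, 153.5]
tool_rot: [-0.573, 1.569, 0.794]
force: [0.2, 0.1, -4.5]
width: 53.3
```

Emit:
servo_tool([
  {"dx": 0, "dy": -0.0218, "dz": -0.0512, "wx": 0, "wy": 0, "wz": 0, "fingers": 1},
  {"dx": 0, "dy": -0.0218, "dz": -0.0512, "wx": 0, "wy": 0, "wz": 0, "fingers": 1},
  {"dx": 0, "dy": -0.0218, "dz": -0.0512, "wx": 0, "wy": 0, "wz": 0, "fingers": 1},
  {"dx": 0, "dy": -0.0218, "dz": -0.0512, "wx": 0, "wy": 0, "wz": 0, "fingers": 1},
  {"dx": 0, "dy": -0.0218, "dz": -0.0512, "wx": 0, "wy": 0, "wz": 0, "fingers": 1},
])

```text
clock: 18.3
eef_pos: [536.1, 91.6, 151.3]
tool_rot: [1.864, 1.568, -3.052]
force: [0.3, 0.0, -4.5]
width: 53.1
```

Emit:
servo_tool([
  {"dx": 0, "dy": -0.0218, "dz": -0.0512, "wx": 0, "wy": 0, "wz": 0, "fingers": 1},
  {"dx": 0, "dy": 0, "dz": 0, "wx": 0, "wy": 0, "wz": 0, "fingers": 1},
  {"dx": 0, "dy": 0, "dz": 0, "wx": 0, "wy": 0, "wz": 0, "fingers": 1},
])

```text
clock: 18.68
eef_pos: [544.4, 52.7, 151.8]
tool_rot: [1.427, 1.568, 2.794]
force: [0.2, -0.2, -3.5]
width: 52.9
```

Run:
```python
from h import *
delta([544.8,52.2,90],np.radians(78.4))
i=save('wrist','w14.png'); save('scene','sc14.png')
```

```text
pos [544.4  52.7 151.8] jaw 78.35 tilt [-2.2e-03  8.0e-04 -1.0e+00]
shift tool mm (pre-turn axes) [61.7 -0.6 -0.4] units [ 0.0823 -0.0008 -0.0006]  in end axes units [ 0.0823 -0.0006 -0.0005] turn deg [-0.05  0.02 -0.13] units [-0.009  0.003 -0.022]
clock 18.675 F [ 0.2 -0.2 -3.5] w 52.9 q [ 0.12  0.62 -0.41  1.88  0.35  0.72  0.88]
```

View pics/w14.png

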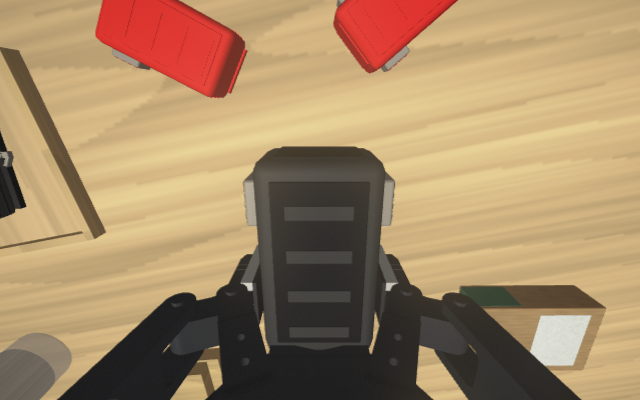

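Run:
```python
from h import *
i=cv2.imread('pics/w14.png')[130:350,230:410]; cv2.imwrite('pics/w14c.png',cv2.resize(i,None,fx=2.7,fy=2.7,interpolation=cv2.INTER_CUBIC))
```

```text
(no output)
```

View pics/w14c.png

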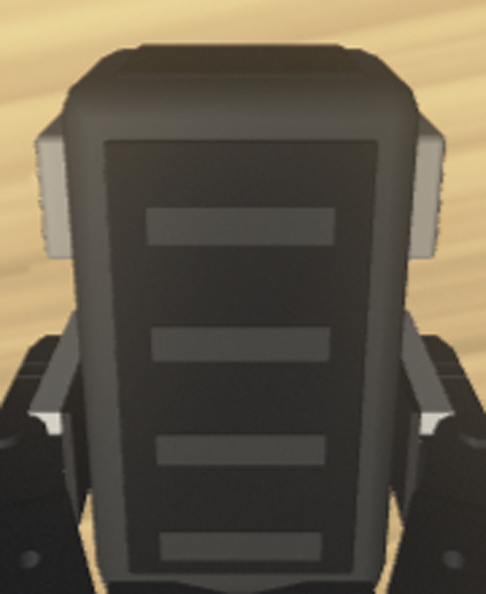

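Run:
```python
from h import *
c=lambda a,b:(230+a/2.7,130+b/2.7)
p,R,s=pose()
for off in (17.8,18.8,20):
  z=p[2]-off+44
  P=[((-38,-33,z),c(37,136)),((-16,-33,z),c(45,257)),((-38,33,z),c(444,136)),((-16,33,z),c(436,257))]
  x,r=fit('wrist',P,[532,55,-.2]); d=x[:2]-p[:2]
  a=np.radians(-11.65); print(x,np.degrees(x[2]),'along',d@[np.cos(a),np.sin(a)],'lat',d@[-np.sin(a),np.cos(a)],np.round(r,1).tolist())
```

```text
[ 5.31628711e+02  5.67405936e+01 -2.01377096e-01] -11.538057693869119 along -13.294602316593346 lat 0.21066887919401753 [[-2.2, -0.8], [-0.9, 1.7], [2.2, -0.8], [0.9, 1.7]]
[ 5.31900086e+02  5.66869881e+01 -2.01352197e-01] -11.536631111527049 along -13.017992639181756 lat 0.2129672648494889 [[-1.5, -0.8], [-0.3, 1.4], [1.6, -0.8], [0.3, 1.3]]
[ 5.32234594e+02  5.66185172e+01 -2.01319906e-01] -11.534780945394292 along -12.676549427321133 lat 0.21345489923788002 [[-0.7, -0.7], [0.4, 1.0], [0.8, -0.7], [-0.4, 0.9]]
```

Emit:
servo_tool([
  {"dx": 0.05, "dy": -0.0007, "dz": -0.0005, "wx": 0, "wy": 0, "wz": 0, "fingers": 1},
  {"dx": 0.045, "dy": 0, "dz": 0, "wx": 0, "wy": 0, "wz": 0, "fingers": 1},
  {"dx": 0.02, "dy": 0, "dz": 0, "wx": 0, "wy": 0, "wz": 0, "fingers": 1},
  {"dx": 0, "dy": 0, "dz": 0, "wx": 0, "wy": 0, "wz": 0, "fingers": 1},
  {"dx": 0, "dy": 0, "dz": 0, "wx": 0, "wy": 0, "wz": 0, "fingers": 1},
])

```text
clock: 19.4
eef_pos: [546.5, 52.5, 67.6]
tool_rot: [-1.046, 1.569, 0.323]
force: [1.3, -0.4, -3.6]
width: 53.5
```

Run:
```python
from h import *
delta([544.8,52.2,56],np.radians(78.4))
i=save('side','s15.png');save('x','c15.png',cv2.resize(i[140:260,240:360],(600,600),interpolation=cv2.INTER_CUBIC))
```

```text
pos [546.5  52.5  67.6] jaw 78.45 tilt [ 1.8e-03  6.0e-04 -1.0e+00]
shift tool mm (pre-turn axes) [11.6  1.7 -0.7] units [ 0.0155  0.0022 -0.0009]  in end axes units [ 0.0155  0.0022 -0.0009] turn deg [0.05 0.05 0.09] units [0.009 0.009 0.016]
clock 19.4 F [ 1.3 -0.4 -3.6] w 53.5 q [ 0.06  0.74 -0.33  1.93  0.43  0.54  0.81]
```

View pics/c15.png

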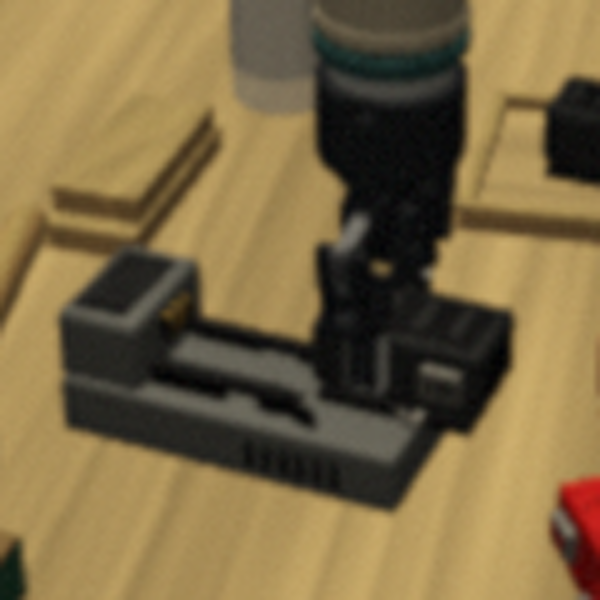

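Emit:
servo_tool([
  {"dx": 0.008, "dy": 0, "dz": -0.0006, "wx": 0, "wy": 0, "wz": 0, "fingers": 1},
  {"dx": 0.005, "dy": 0, "dz": 0, "wx": 0, "wy": 0, "wz": 0, "fingers": 1},
  {"dx": 0.0015, "dy": 0, "dz": 0, "wx": 0, "wy": 0, "wz": 0, "fingers": 1},
  {"dx": 0.001, "dy": 0, "dz": 0, "wx": 0, "wy": 0, "wz": 0, "fingers": 1},
  {"dx": 0, "dy": 0, "dz": 0, "wx": 0, "wy": 0, "wz": 0, "fingers": 1},
])

```text
clock: 20.08
eef_pos: [545.6, 51.4, 55.0]
tool_rot: [0.872, 1.571, 2.241]
force: [-0.3, 0.8, -4.2]
width: 53.1
```

Emit:
servo_tool([
  {"dx": 0.0008, "dy": 0, "dz": 0, "wx": 0, "wy": 0, "wz": 0, "fingers": 1},
  {"dx": 0, "dy": 0, "dz": 0, "wx": 0, "wy": 0, "wz": 0, "fingers": 1},
])

```text
clock: 20.32
eef_pos: [545.7, 51.4, 54.8]
tool_rot: [-1.525, 1.57, -0.157]
force: [-1.7, 0.1, 3.0]
width: 53.2
```

Run:
```python
from h import *
delta([546.5,51.9,55],np.radians(78.4))
```

```text
pos [545.7  51.4  54.8] jaw 78.42 tilt [ 3.e-04 -1.e-04 -1.e+00]
shift tool mm (pre-turn axes) [-0.2 -0.7  0.6] units [-0.0002 -0.0009  0.0009]  in end axes units [-0.0002 -0.0009  0.0009] turn deg [0.02 0.   0.02] units [0.003 0.    0.003]
clock 20.325 F [-1.7  0.1  3. ] w 53.2 q [ 0.06  0.76 -0.31  1.93  0.45  0.51  0.8 ]
```

Emit:
servo_tool([
  {"dx": -0.0003, "dy": -0.008, "dz": 0.0007, "wx": 0, "wy": 0, "wz": 0, "fingers": 1},
  {"dx": 0, "dy": -0.011, "dz": 0, "wx": 0, "wy": 0, "wz": 0, "fingers": 1},
  {"dx": 0, "dy": -0.011, "dz": 0, "wx": 0, "wy": 0, "wz": 0, "fingers": 1},
  {"dx": 0, "dy": -0.011, "dz": 0, "wx": 0, "wy": 0, "wz": 0, "fingers": 1},
  {"dx": 0, "dy": 0, "dz": 0, "wx": 0, "wy": 0, "wz": 0, "fingers": 1},
])

```text
clock: 20.95
eef_pos: [577.8, 45.4, 54.9]
tool_rot: [-1.209, 1.568, 0.159]
force: [1.2, -0.6, 3.5]
width: 53.6
```

```bash
cat >> h.py <<'E'
def rep():
    p,R,s=pose(); a=np.radians(-11.6); d=p[:2]-[626.4,35.4]
    F=s['force'];print('TCP',np.round(p,1),'origin s',round(d@[np.cos(a),np.sin(a)]-12.9,1),'lat',round(d@[-np.sin(a),np.cos(a)],1),'jaw',round(np.degrees(np.arctan2(R[1,2],R[0,2])),2),'tilt',np.round(R[:2,0],4),'Fx,Fy,Fz(charger)',round(F[0]*np.cos(a)+F[1]*np.sin(a),1),round(-F[0]*np.sin(a)+F[1]*np.cos(a),1),round(F[2],1),'T',np.round(s['torque'],2),'w',round(s['width'],1),'t',s['clock'])
E
python3 -c "
from h import *
rep()"
```

```text
TCP [577.8  45.4  54.9] origin s -62.5 lat 0.1 jaw 78.37 tilt [0.0027 0.0004] Fx,Fy,Fz(charger) 1.2 -0.3 3.5 T [-0.14  0.08  0.  ] w 53.6 t 20.95
```

Emit:
servo_tool([
  {"dx": 0, "dy": -0.011, "dz": 0, "wx": 0, "wy": 0, "wz": 0, "fingers": 1},
  {"dx": 0, "dy": -0.011, "dz": 0, "wx": 0, "wy": 0, "wz": 0, "fingers": 1},
  {"dx": 0, "dy": -0.008, "dz": 0, "wx": 0, "wy": 0, "wz": 0, "fingers": 1},
  {"dx": 0, "dy": 0, "dz": 0, "wx": 0, "wy": 0, "wz": 0, "fingers": 1},
])

```text
clock: 21.45
eef_pos: [598.5, 41.2, 54.9]
tool_rot: [-0.945, 1.57, 0.423]
force: [-0.7, 0.3, 3.6]
width: 53.2
```

```bash
python3 -c "
from h import *
rep()"
```

```text
TCP [598.5  41.2  54.9] origin s -41.4 lat 0.1 jaw 78.41 tilt [0.0007 0.0003] Fx,Fy,Fz(charger) -0.8 0.2 3.6 T [0.01 0.35 0.01] w 53.2 t 21.45
```

Emit:
servo_tool([
  {"dx": 0, "dy": -0.007, "dz": 0, "wx": 0, "wy": 0, "wz": 0, "fingers": 1},
  {"dx": 0, "dy": -0.007, "dz": 0, "wx": 0, "wy": 0, "wz": 0, "fingers": 1},
  {"dx": 0, "dy": -0.007, "dz": 0, "wx": 0, "wy": 0, "wz": 0, "fingers": 1},
  {"dx": 0, "dy": -0.005, "dz": 0, "wx": 0, "wy": 0, "wz": 0, "fingers": 1},
  {"dx": 0, "dy": 0, "dz": 0, "wx": 0, "wy": 0, "wz": 0, "fingers": 1},
])

```text
clock: 22.08
eef_pos: [614.1, 38.1, 55.0]
tool_rot: [1.782, 1.565, -3.132]
force: [-9.9, 2.6, 12.1]
width: 53.1
```

Run:
```python
from h import *
rep()
i=save('wrist','w16.png'); save('x','c16.png',i[:,120:520])
```

```text
TCP [614.1  38.1  55. ] origin s -25.5 lat 0.2 jaw 78.46 tilt [-0.0057 -0.0001] Fx,Fy,Fz(charger) -10.2 0.6 12.1 T [0.34 1.93 0.03] w 53.1 t 22.075
```

View pics/c16.png

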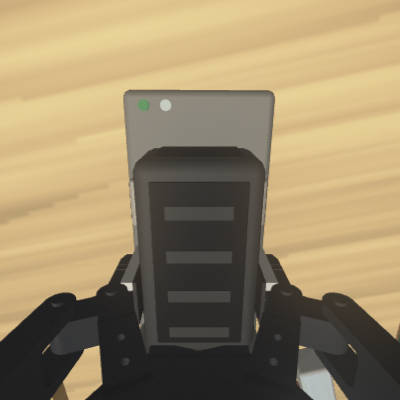

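Emit:
servo_tool([
  {"dx": -0.0008, "dy": -0.004, "dz": 0, "wx": 0, "wy": 0, "wz": 0, "fingers": 1},
  {"dx": 0, "dy": -0.005, "dz": 0, "wx": 0, "wy": 0, "wz": 0, "fingers": 1},
  {"dx": 0, "dy": -0.005, "dz": 0, "wx": 0, "wy": 0, "wz": 0, "fingers": 1},
  {"dx": 0, "dy": -0.004, "dz": 0, "wx": 0, "wy": 0, "wz": 0, "fingers": 1},
  {"dx": 0, "dy": 0, "dz": 0, "wx": 0, "wy": 0, "wz": 0, "fingers": 1},
])

```text
clock: 22.75
eef_pos: [630.7, 34.3, 54.9]
tool_rot: [-1.361, 1.57, 0.008]
force: [-1.2, -1.2, 0.3]
width: 53.5
```

```bash
python3 -c "
from h import *
rep()"
```

```text
TCP [630.7  34.3  54.9] origin s -8.5 lat -0.2 jaw 78.4 tilt [0.0004 0.    ] Fx,Fy,Fz(charger) -0.9 -1.4 0.3 T [ 0.05  0.5  -0.02] w 53.5 t 22.75
```

Emit:
servo_tool([
  {"dx": 0, "dy": -0.0015, "dz": 0, "wx": 0, "wy": 0, "wz": 0, "fingers": 1},
  {"dx": 0, "dy": -0.0015, "dz": 0, "wx": 0, "wy": 0, "wz": 0, "fingers": 1},
  {"dx": 0, "dy": -0.0015, "dz": 0, "wx": 0, "wy": 0, "wz": 0, "fingers": 1},
  {"dx": 0, "dy": 0, "dz": 0, "wx": 0, "wy": 0, "wz": 0, "fingers": 1},
])

```text
clock: 23.25
eef_pos: [633.4, 33.8, 54.9]
tool_rot: [1.772, 1.57, 3.141]
force: [-3.8, 0.6, -1.9]
width: 53.5
```

```bash
python3 -c "
from h import *
rep()"
```

```text
TCP [633.4  33.8  54.9] origin s -5.7 lat -0.2 jaw 78.41 tilt [-0.0004  0.    ] Fx,Fy,Fz(charger) -3.8 -0.2 -1.9 T [ 0.05  0.55 -0.06] w 53.5 t 23.25
```

Emit:
servo_tool([
  {"dx": 0, "dy": -0.0015, "dz": 0, "wx": 0, "wy": 0, "wz": 0, "fingers": 1},
  {"dx": 0, "dy": -0.0015, "dz": 0, "wx": 0, "wy": 0, "wz": 0, "fingers": 1},
  {"dx": 0, "dy": 0, "dz": 0, "wx": 0, "wy": 0, "wz": 0, "fingers": 1},
])

```text
clock: 23.62
eef_pos: [633.5, 33.7, 54.9]
tool_rot: [1.814, 1.566, -3.1]
force: [-8.2, 1.1, 3.7]
width: 53.2
```

```bash
python3 -c "
from h import *
rep()"
```

```text
TCP [633.5  33.7  54.9] origin s -5.6 lat -0.2 jaw 78.43 tilt [-0.0043 -0.0002] Fx,Fy,Fz(charger) -8.2 -0.6 3.7 T [ 0.21  1.42 -0.09] w 53.2 t 23.625
```

Emit:
servo_tool([
  {"dx": 0, "dy": -0.0015, "dz": 0, "wx": 0, "wy": 0, "wz": 0, "fingers": 1},
  {"dx": 0, "dy": -0.0015, "dz": 0, "wx": 0, "wy": 0, "wz": 0, "fingers": 1},
  {"dx": 0, "dy": 0, "dz": 0, "wx": 0, "wy": 0, "wz": 0, "fingers": 1},
])

```text
clock: 24.0
eef_pos: [634.5, 33.5, 55.0]
tool_rot: [1.824, 1.564, -3.09]
force: [-11.0, 1.2, 6.6]
width: 53.4
```

```bash
python3 -c "
from h import *
rep()"
```

```text
TCP [634.5  33.5  55. ] origin s -4.6 lat -0.2 jaw 78.44 tilt [-0.0067 -0.0003] Fx,Fy,Fz(charger) -11.0 -1.0 6.6 T [ 0.36  2.11 -0.13] w 53.4 t 24.0
```

Emit:
servo_tool([
  {"dx": 0, "dy": -0.0013, "dz": 0, "wx": 0, "wy": 0, "wz": 0, "fingers": 1},
  {"dx": 0, "dy": -0.0013, "dz": 0, "wx": 0, "wy": 0, "wz": 0, "fingers": 1},
  {"dx": 0, "dy": 0, "dz": 0, "wx": 0, "wy": 0, "wz": 0, "fingers": 1},
])

```text
clock: 24.38
eef_pos: [635.5, 33.3, 55.1]
tool_rot: [1.825, 1.562, -3.089]
force: [-12.0, 2.2, 8.6]
width: 53.0
```

Run:
```python
from h import *
rep()
i=save('wrist','w17.png'); save('x','c17.png',i[:,120:520])
```

```text
TCP [635.5  33.3  55.1] origin s -3.6 lat -0.2 jaw 78.45 tilt [-0.0085 -0.0004] Fx,Fy,Fz(charger) -12.2 -0.3 8.6 T [ 0.36  2.53 -0.09] w 53.0 t 24.375
```

View pics/c17.png

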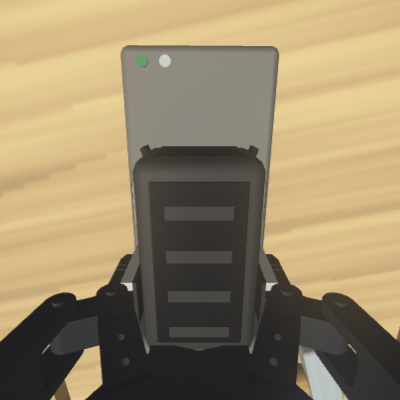

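Emit:
servo_tool([
  {"dx": 0, "dy": -0.0013, "dz": 0, "wx": 0, "wy": 0, "wz": 0, "fingers": 1},
  {"dx": 0, "dy": -0.0013, "dz": 0, "wx": 0, "wy": 0, "wz": 0, "fingers": 1},
  {"dx": 0, "dy": 0, "dz": 0, "wx": 0, "wy": 0, "wz": 0, "fingers": 1},
])

```text
clock: 24.8
eef_pos: [636.5, 33.1, 55.1]
tool_rot: [1.825, 1.561, -3.089]
force: [-15.4, 2.2, 11.2]
width: 53.4
```

Run:
```python
from h import *
rep()
i=save('wrist','w18.png'); save('x','c18.png',i[:,120:520])
```

```text
TCP [636.5  33.1  55.1] origin s -2.5 lat -0.3 jaw 78.45 tilt [-0.0101 -0.0005] Fx,Fy,Fz(charger) -15.5 -0.9 11.2 T [ 0.45  2.92 -0.12] w 53.4 t 24.8
```

View pics/c18.png

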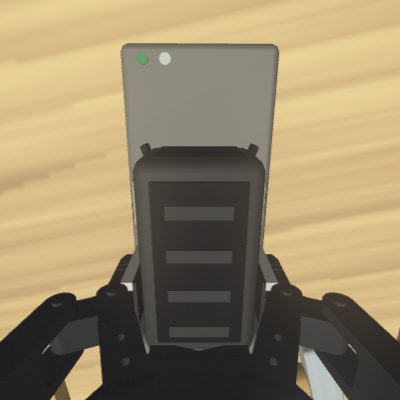

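Emit:
servo_tool([
  {"dx": -0.0005, "dy": -0.001, "dz": 0, "wx": 0, "wy": 0, "wz": 0, "fingers": 1},
  {"dx": 0, "dy": -0.001, "dz": 0, "wx": 0, "wy": 0, "wz": 0, "fingers": 1},
  {"dx": 0, "dy": 0, "dz": 0, "wx": 0, "wy": 0, "wz": 0, "fingers": 1},
])

```text
clock: 25.22
eef_pos: [637.7, 32.8, 55.1]
tool_rot: [1.817, 1.56, -3.097]
force: [-14.3, 1.7, 8.5]
width: 53.2
```

Run:
```python
from h import *
rep()
i=save('wrist','w19.png'); save('x','c19.png',i[:,120:520])
```

```text
TCP [637.7  32.8  55.1] origin s -1.3 lat -0.3 jaw 78.46 tilt [-0.0107 -0.0005] Fx,Fy,Fz(charger) -14.4 -1.2 8.5 T [ 0.44  2.77 -0.11] w 53.2 t 25.225
```

View pics/c19.png

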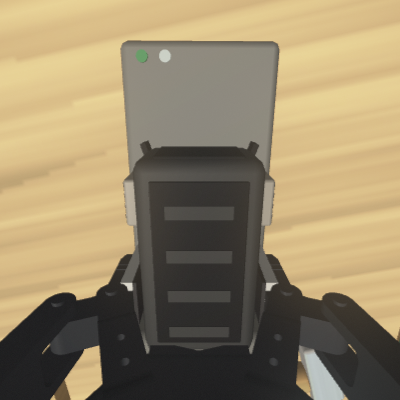

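Emit:
servo_tool([
  {"dx": -0.0005, "dy": 0.002, "dz": 0, "wx": 0, "wy": 0, "wz": 0, "fingers": 1},
  {"dx": -0.0005, "dy": 0.002, "dz": 0, "wx": 0, "wy": 0, "wz": 0, "fingers": 1},
  {"dx": 0, "dy": 0.002, "dz": 0, "wx": 0, "wy": 0, "wz": 0, "fingers": 1},
  {"dx": 0, "dy": 0, "dz": 0, "wx": 0, "wy": 0, "wz": 0, "fingers": 1},
])

```text
clock: 25.78
eef_pos: [637.3, 32.9, 55.2]
tool_rot: [1.735, 1.568, 3.103]
force: [-4.8, 1.7, -8.4]
width: 53.3
```

```bash
python3 -c "
from h import *
rep()"
```

```text
TCP [637.3  32.9  55.2] origin s -1.7 lat -0.3 jaw 78.41 tilt [-0.0032  0.0001] Fx,Fy,Fz(charger) -5.1 0.7 -8.4 T [ 0.34  0.97 -0.15] w 53.3 t 25.775
```

Emit:
servo_tool([
  {"dx": 0.0006, "dy": 0.002, "dz": 0, "wx": 0, "wy": 0, "wz": 0, "fingers": 1},
  {"dx": 0, "dy": 0, "dz": 0, "wx": 0, "wy": 0, "wz": 0, "fingers": 0},
  {"dx": 0, "dy": 0, "dz": 0, "wx": 0, "wy": 0, "wz": 0, "fingers": 0},
  {"dx": 0, "dy": 0, "dz": 0, "wx": 0, "wy": 0, "wz": 0, "fingers": 0},
  {"dx": 0, "dy": 0, "dz": 0, "wx": 0, "wy": 0, "wz": 0, "fingers": 0},
])

```text
clock: 26.4
eef_pos: [638.0, 33.1, 56.3]
tool_rot: [-1.296, 1.57, 0.073]
force: [0.1, -0.1, 0.5]
width: 85.6
```

Emit:
servo_tool([
  {"dx": -0.02, "dy": 0, "dz": 0, "wx": 0, "wy": 0, "wz": 0, "fingers": 0},
  {"dx": -0.05, "dy": 0, "dz": 0, "wx": 0, "wy": 0, "wz": 0, "fingers": 0},
  {"dx": -0.07, "dy": 0, "dz": 0, "wx": 0, "wy": 0, "wz": 0, "fingers": 0},
  {"dx": -0.06, "dy": 0, "dz": 0, "wx": 0, "wy": 0, "wz": 0, "fingers": 0},
  {"dx": 0, "dy": 0, "dz": 0, "wx": 0, "wy": 0, "wz": 0, "fingers": 0},
])

```text
clock: 27.02
eef_pos: [640.2, 33.9, 211.3]
tool_rot: [-1.248, 1.561, 0.12]
force: [0.5, 0.0, -0.4]
width: 85.1
```

Run:
```python
from h import *
rep()
i=save('wrist','w20.png'); j=save('side','s20.png'); k=save('scene','sc20.png')
np.save('w20cam.npy',np.array(cam('wrist'),dtype=object),allow_pickle=True)
o=np.zeros((600,800,3),np.uint8); o[:,:400]=cv2.resize(i[60:315,235:405],(400,600),interpolation=cv2.INTER_CUBIC)
o[:300,400:]=cv2.resize(j[130:250,220:380],(400,300),interpolation=cv2.INTER_CUBIC)
o[300:,400:]=cv2.resize(k[140:320,200:460],(400,300),interpolation=cv2.INTER_CUBIC)
save('x','c20.png',o)
```

```text
TCP [640.2  33.9 211.3] origin s 0.9 lat 1.3 jaw 78.41 tilt [0.0094 0.0011] Fx,Fy,Fz(charger) 0.5 0.1 -0.4 T [-0.03  0.02 -0.04] w 85.1 t 27.025
```

View pics/c20.png

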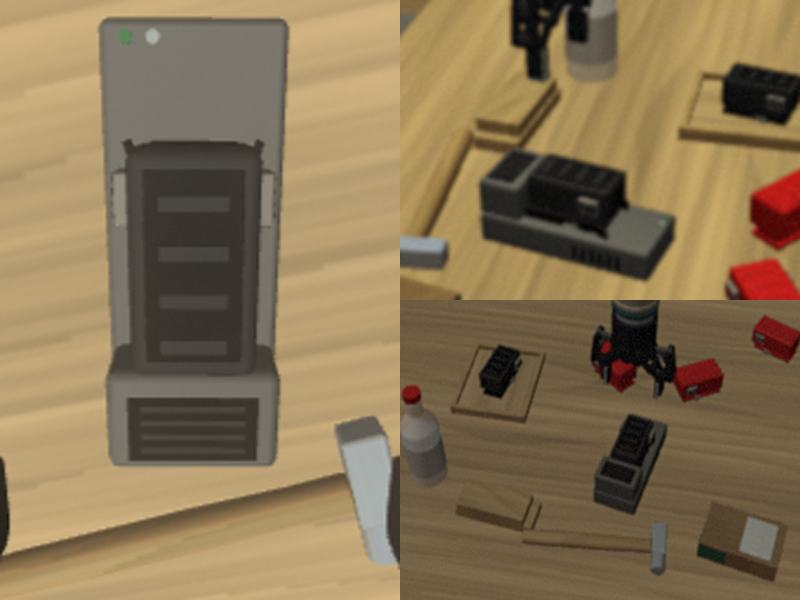

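Run:
```python
import cv2,numpy as np
for a,b,r in [('side0','s20',(185,245,245,335)),('scene0','sc20',(200,270,320,380))]:
    A=cv2.imread(f'pics/{a}.png',0)[r[0]:r[1],r[2]:r[3]].astype(np.float32);B=cv2.imread(f'pics/{b}.png',0)[r[0]:r[1],r[2]:r[3]].astype(np.float32)
    D=np.abs(cv2.GaussianBlur(A,(0,0),1)-cv2.GaussianBlur(B,(0,0),1)); y,x=np.unravel_index(D.argmax(),D.shape); print(a,D.mean(),D.max(),x+r[2],y+r[0])
a=cv2.imread('pics/side0.png')[180:245,240:335];b=cv2.imread('pics/s20.png')[180:245,240:335]
cv2.imwrite('pics/cmp.png',cv2.resize(np.vstack([a,b]),None,fx=4.5,fy=4.5,interpolation=cv2.INTER_CUBIC))
```

```text
side0 1.1059157 6.1885147 297 210
scene0 0.6645959 43.761333 336 200
```

View pics/cmp.png

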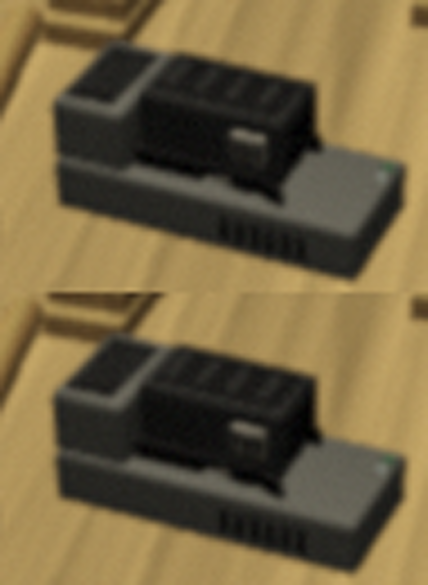

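The before and after side views match down to picture noise, so the flat pack sits in the same place as the charged one did when latched. The one large difference in the scene view, at (336, 200), is where the gripper stood in the first picture. Handing in.

```bash
python3 -c "
from h import *
print(ctrl.finish_job()); print(ctrl.read_state()['clock'])"
```

```text
the job is handed in; nothing more can be done
None
the job is handed in; nothing more can be done
```

I swapped the packs and handed the job in at about 27 s of the 66 s; the system gives no verdict.

- **Charged pack:** I squeezed both catches, slid it off and lowered it foot down into the tray. The floor took about 9 N when it touched. After letting go, the pictures show it upright near the middle of the tray.
- **Flat pack:** I gripped it on its plain sides and slid it onto the charger. The highest push I read was about 15.5 N, and both catch pads then popped out.
- **Last checks:** The wrist view shows both catches out and the pack against the charger's hump. The side picture matches the one from the start, when the charged pack was latched. My arm readings put the pack about 1.7 mm before the stop, good to about 1–2 mm. The gripper was open and well clear, and the nail box, hammer, bottle and offcuts looked unmoved.
- **Mended on the way:** The first move call was refused because some keys were missing. Coming down on the flat pack the gripper ended about 4 mm to one side, so I corrected that before gripping.

No final check failed or disagreed.

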